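Load the wash bay and raise its splash screen

TASK

Get the wash bay ready: slide its splash screen all the way down, then draw every white board upward out of the steel holder by its top edge and stand it upright in the grey wash rack, fully down, one board to a slot. Once all boards are in, pull the screen up to its top stop and leave it there. Also stand every toppled bottle upright, cap up, on the black rubber mat (before or after, as you like), and do not disturb the pot, the jar or the spatula.

Things in the scene. Friction and masses are not known exactly. Their poses are not given: they have to be found in the camera images.
- bay: Fixed wash bay, origin on the counter under the centre of its grey rack (180 mm along bay x, 200 along y, floor 12 mm high, rim 34; inside 160 mm along x). Bay x points away from the robot. Three slots along bay x, 58 mm apart in y, each between peg pairs at x = -45 and +45 mm, tops 72 mm high, 16 mm gap. Screen at x = -115 mm between two posts 200 mm high at y = -122 and +122 mm.
- slot0 (a point): Centre of the first slot (bay y = -58 mm), on the rack floor 12 mm above the counter
- slot1 (a point): Centre of the middle slot (bay y = 0), on the rack floor
- slot2 (a point): Centre of the third slot (bay y = +58 mm), on the rack floor
- sash (a joint): Height of the splash screen in m: 0 = fully down, 0.11 = at its top stop. It slides vertically between the posts, weighs 0.4 kg, and friction of about 9 N keeps it wherever it is left (lifting takes about 14 N, pushing down about 6 N).
- sash_grip (a point): Middle of the bow handle on top of the clear splash screen (216 mm wide): a 12 mm round bar, straight for 90 mm along bay y, its axis 38 mm above the top rail, open below; 160 mm above the counter with the screen down, 270 mm at the top stop. Can be pinched from above, fingers closing along bay x.
- holder: Fixed steel board holder, origin under the centre of its base (150 x 150 mm, 12 mm thick) on the counter. Three upright slots 44 mm apart along holder y, each 12 mm wide between two fins 120 mm long (along holder x) that reach 67 mm above the counter. Boards stand in it with the bottom edge 12 mm above the counter.
- board1: White plastic board, 140 mm wide (its x), 8 mm thick (its y), 130 mm high (its z), 0.14 kg; origin at the centre of its bottom edge. Two or three of the three identical boards are present, standing in the holder.
- board2: White plastic board, 140 mm wide (its x), 8 mm thick (its y), 130 mm high (its z), 0.14 kg; origin at the centre of its bottom edge. Two or three of the three identical boards are present, standing in the holder.
- board3: White plastic board, 140 mm wide (its x), 8 mm thick (its y), 130 mm high (its z), 0.14 kg; origin at the centre of its bottom edge. Two or three of the three identical boards are present, standing in the holder.
- mat: Fixed black rubber mat, 130 mm (its x) by 250 mm (its y), 5 mm thick; origin on the counter under its centre. Its x points away from the robot; the counter between it and the robot is free but for the bottles.
- bottle1: White square bottle with a black cap, lying on its side. Square body 44 x 44 mm, 94 mm long, origin at the body's centre, its x axis along the bottle towards the cap; the cap is a cylinder 27 mm across and 22 mm long, so it stands 116 mm high, origin 47 mm above its foot. 0.16 kg. One or both bottles are present.
- bottle2: White square bottle with a black cap, lying on its side. Square body 44 x 44 mm, 94 mm long, origin at the body's centre, its x axis along the bottle towards the cap; the cap is a cylinder 27 mm across and 22 mm long, so it stands 116 mm high, origin 47 mm above its foot. 0.16 kg. One or both bottles are present.
- pot: Bystander: steel pot, 120 mm across, 90 mm high, origin under its centre
- jar: Bystander: glass jar, 70 mm across, 100 mm high, origin under its centre
- spatula: Bystander: spatula lying on the counter, 240 mm long along its x
Things that resemble listed ones, but are neither listed nor needed, are in the scene too. Leave any blue or orange look-alike of the board3 alone.

How it is judged:
By the outcome, as a careful person would: the job done as asked, in the order asked, and still so for the second after the job is handed in, with the robot touching nothing.
Of board1, board2, board3 only 2 to 3 are there at a start; the rules pass over those that are not, and their reading is None.
Of bottle1, bottle2 only 1 to 2 are there at a start; the rules pass over those that are not, and their reading is None.
At some moment in a run one of bottle1, bottle2 may be knocked a few centimetres aside while the robot is not near it.
It also fails if it takes over 210 s, if anything falls off the work surface, if the arm or the gripper's body presses on something with over 40 N, if the wrist force passes 120 N, or if a joint passes its speed limit or range.

ROBOT

A 7-joint arm with a two-finger parallel gripper is mounted at the origin on the work surface. World frame = base frame: x ahead of the robot, y to its left, z up, the work surface at z = 0. Lengths are in m, angles in rad, forces in N, time in s.
With the tool pointing down it reaches from about 0.4 to 0.875 m from the base axis. Payload 19.3 kg.
Tool frame: the origin (TCP) lies between the finger pads; the fingertips stand 17 mm ahead of it and the grasp point (between the pads) lies 2 mm behind it; z points along the fingers, y is the line along which they close (so a half turn about z gives the same grasp; the last joint's range is limited). The gripper opens to 85 mm and grips with 20 to 120 N. Pads are 22 mm wide; open, the fingers measure 114 mm over their backs; the gripper's body (76 mm by 85 mm) begins 54 mm behind the grasp point. The pads swing forward as they close: fully open they stand 13 mm farther back than shut.
Start: joints at [1.266, 0.521, -0.036, 1.599, 0.021, 1.021, -0.113], TCP at [0.145, -0.608, 0.248] pointing down, gripper open.
Joint ranges: [-2.91, 2.91], [-0.3, 2.13], [-1.5, 1.42], [0.17, 2.43], [-1.26, 4.41], [0.16, 1.93], [-2.52, 2.52]. Speed limits (rad/s): [1.89, 1.89, 2.39, 2.39, 3.01, 3.01, 3.01].

INTERFACE

Orientations are given as [roll, pitch, yaw] about the fixed x, y, z axes, in that order (R = Rz(yaw) Ry(pitch) Rx(roll)).
In Python, from workcell import bot gives the robot as it stands.
- The arm moves only by the shell command python3 -m inch 'ROWS' [FORCE]. ROWS is JSON, a list of rows, each a list of 7 numbers: the shift along the tool's x, y, z in units of 200 mm (1.0 is 200 mm), then the turn, a rotation vector about the tool's x, y, z in units of 90 degrees (1.0 is 90 degrees), then the opening, from 0 (shut) to 1 (fully open). In form: [[x, y, z, rx, ry, rz, grip], ...]. A call has 1 to 20 rows; each row is the pose to reach, as a shift and turn from the pose commanded when the call began, along the tool's axes at that moment; what a row does not reach only later rows make up. A row lasts 1/8 s, in which the tool goes at most 62.5 mm and 10.7 degrees, less where a joint would pass 70% of its speed; a pose out of reach is approached as far as the arm can. A call with a number of a shift or a turn outside -1 to 1 is refused whole. A call with a gripper value outside its range is refused whole. The fingers move at their own pace and stop on an object; FORCE is the grip in N (left out, the last holds). Time passes only in rows, so rows that repeat a pose let the fingers close. It gives the time, the measured TCP pose, the force, the opening and the grip force at its end, in the units of the state.
- bot.observe(): the state, without advancing time (a new reading comes with each control period).
- bot.grab_frame(name): name is "side" or "top"; returns a dict with "img" (420x560x3 uint8, red, green, blue), "z_map" (420x560 float32, m along the optical axis (not along the pixel's ray), 0 where there is no reading), "vfov" (degrees; the focal length in pixels is half the picture's height over the tangent of half this angle, whatever the lens; pixels are square), "cx", "cy" (the principal point, pixels), "distortion" ([k1, k2, p1, p2, k3] as OpenCV has them; the pictures are not rectified), "rvec" (rotation vector, rad) and "tvec" (3), from world to camera coordinates, as OpenCV has them. Camera axes: x right, y down, z forward; pixel columns grow to the right and rows downward; lengths in m; the calibration is good to about 2 mm. A picture is of the moment at which its call begins.
- bot.job_done(): hands the job in; it is judged then, once.
The state is a dict: "clock": time; "qpos": joint angles; "qd": joint speeds; "joint_efforts": joint torques, N m; "position": TCP position; "tool_rot": TCP orientation; "force": force on the tool from outside, world axes, zero at the start; "moment": the same for the moment, N m; "grip_width": finger opening in m; "finger_force": force on a finger pad.
Only numpy, scipy, OpenCV 4.12 (cv2) and the standard library are available. Lean on these libraries where they do the work, as an engineer would, in place of code of your own. Each camera call takes 0.05 s, during which the arm holds its last target. There are 200 camera calls.

## Working session

There is one attempt and no reset: what is moved stays moved. The work goes in short steps, Python scripts to look and compute and a shell command to move; the robot and the scene stay as the last step left them, time stands still between calls to the robot, and variables do not carry over. Pictures are saved under pics/ and viewed, at most 14 in all, crops included, and the job is handed in when it is done.

```bash
ls; mkdir -p pics
cat > h.py <<'E'
import numpy as np, cv2
from workcell import bot
from scipy.spatial.transform import Rotation as Rn
def grab(n):
    f=bot.grab_frame(n); h=f['img'].shape[0]
    fl=h/2/np.tan(np.radians(f['vfov'])/2)
    f['K']=np.array([[fl,0,f['cx']],[0,fl,f['cy']],[0,0,1.]])
    f['R']=cv2.Rodrigues(np.array(f['rvec'],float))[0]; f['t']=np.array(f['tvec'],float)
    f['d']=np.array(f['distortion'],float); return f
def rays(f,px):
    u=cv2.undistortPoints(np.array(px,float).reshape(-1,1,2),f['K'],f['d']).reshape(-1,2)
    return np.c_[u,np.ones(len(u))]
def plane(f,px,z):
    d=rays(f,px)@f['R']; c=-f['R'].T@f['t']
    return c+d*((z-c[2])/d[:,2])[:,None]
def cloud(f):
    h,w=f['z_map'].shape; v,u=np.mgrid[:h,:w]
    r=rays(f,np.c_[u.ravel(),v.ravel()])*f['z_map'].reshape(-1,1)
    return ((r-f['t'])@f['R']).reshape(h,w,3)
def proj(f,P): return cv2.projectPoints(np.array(P,float).reshape(-1,1,3),np.array(f['rvec'],float),f['t'],f['K'],f['d'])[0].reshape(-1,2)
def save(f,name,crop=None,s=1):
    im=f['img'][...,::-1]
    if crop: a,b,c,d=crop; im=im[b:d,a:c]
    cv2.imwrite('pics/'+name,cv2.resize(im,None,fx=s,fy=s,interpolation=cv2.INTER_CUBIC))
E
python3 - <<'E'
from h import *
print(bot.observe())
for n in('top','side'):
    f=grab(n); save(f,n+'0.png',None,1.4); print(n,-f['R'].T@f['t'],f['R'][2],f['d'],(f['z_map']>0).mean())
    np.savez(n+'0.npz',P=cloud(f),img=f['img'])
E
```

```text
pics
{'clock': 0.0, 'qpos': array([ 1.26579453,  0.52201473, -0.03632937,  1.59999281,  0.02119611,
        1.02109587, -0.11280005]), 'qd': array([ 0.00194919,  0.00238321,  0.00035646, -0.00087982, -0.00052061,
       -0.00065062, -0.00137641]), 'joint_efforts': array([-3.35135583e-04, -9.27121997e+01,  1.97981916e+00, -3.69929123e+01,
        1.77342421e-02,  8.25119350e-03,  6.21912045e-05]), 'position': array([ 0.14530169, -0.60755426,  0.24773069]), 'tool_rot': array([-3.14046929e+00,  7.57811781e-05,  2.34791217e-01]), 'force': array([-0.22006009, -0.11788895,  0.60278368]), 'moment': array([-0.01059669, -0.00843042, -0.02238726]), 'finger_force': 0.0, 'grip_width': 0.08579002231119304}
top [0.28078656 0.07296667 1.11681674] [ 0.20188119  0.02919857 -0.97897468] [-0.08877589  0.          0.          0.          0.        ] 0.9959778911564626
side [0.3932855  1.05990788 0.92099975] [ 0.08941291 -0.76946084 -0.63240442] [4.98980327e-05 0.00000000e+00 0.00000000e+00 0.00000000e+00
 0.00000000e+00] 0.9962670068027211
```

View pics/top0.png

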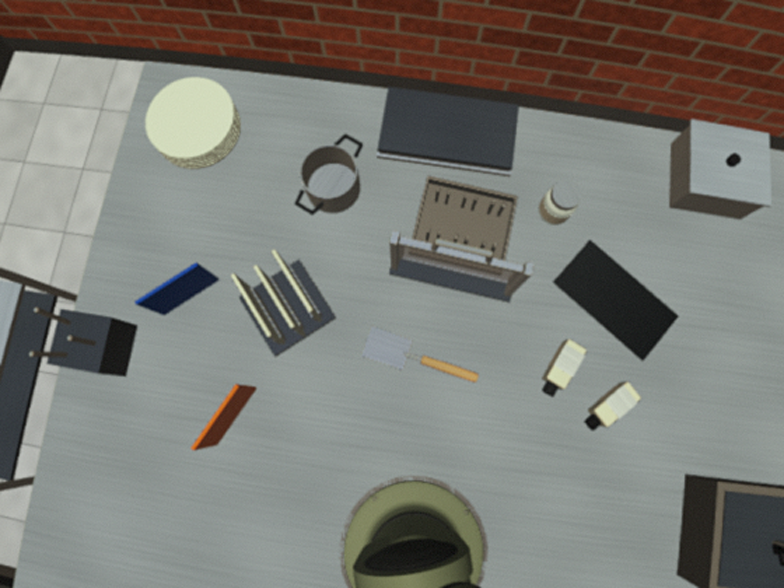

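View pics/side0.png

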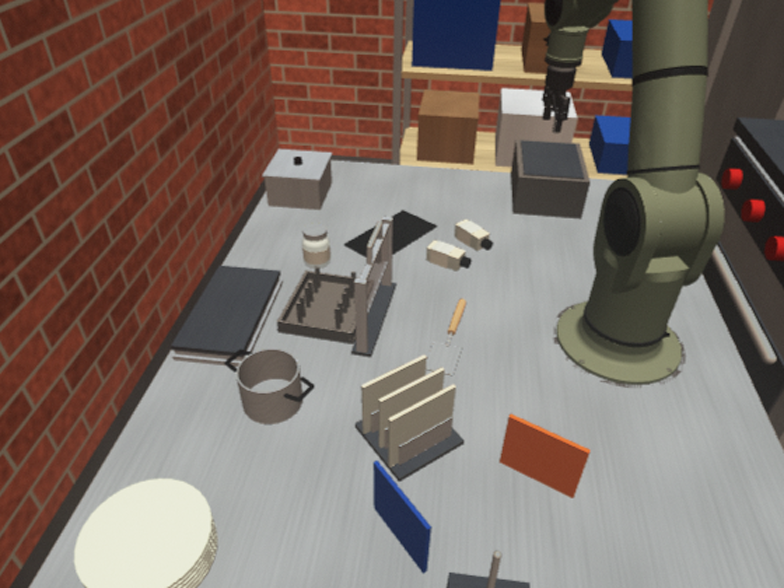

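Top view (1.4x): three white boards in the holder at about (255,305), (277,298), (296,283). The bay is at (460,235) with its screen partly up. The mat is at (615,300). Bottles lie at (566,365) and (613,405), caps toward lower left. Blue and orange look-alikes are at (176,288) and (225,418), off the holder. The side view agrees.

Run:
```python
from h import *
D=np.load('top0.npz');P=D['P'];im=D['img'].astype(int)
S=np.load('side0.npz');Q=S['P'];ims=S['img'].astype(int)
def rect(p): 
    (c,s,a)=cv2.minAreaRect((p[:,:2]*1000).astype(np.float32)); return np.round(c,1),np.round(s,1),round(a,1)
def roi(x0,y0,x1,y1):
    m=np.zeros(P.shape[:2],bool); m[int(y0/1.4):int(y1/1.4),int(x0/1.4):int(x1/1.4)]=1; return m
for nm,X,I,R in(('top',P,im,roi(215,240,345,360)),):
    hm=R&(X[...,2]>.125)&(X[...,2]<.16)
    n,l,st,_=cv2.connectedComponentsWithStats(hm.astype(np.uint8))
    for i in range(1,n):
        if st[i,4]>15: p=X[l==i]; print('board top',st[i,4],rect(p),np.median(p[:,2]))
    b=X[R&(X[...,2]>.004)&(X[...,2]<.03)]; print('base',rect(b))
# side boards
m=(Q[...,2]>.128)&(Q[...,2]<.16); m[:int(340/1.4)]=0; m[:, :int(350/1.4)]=0; m[int(470/1.4):]=0; m[:,int(470/1.4):]=0
n,l,st,_=cv2.connectedComponentsWithStats(m.astype(np.uint8))
for i in range(1,n):
    if st[i,4]>15: p=Q[l==i]; print('side board',st[i,4],rect(p),np.median(p[:,2]))
# mat
R=roi(545,230,690,370); m=R&(im.max(2)<60); print('mat',m.sum(),rect(P[m]),np.median(P[m][:,2]))
# bottles
for r in((535,330,595,402),(580,375,645,435)):
    R=roi(*r); m=R&(P[...,2]>.012); mb=m&(im.max(2)<80); p=P[m&(P[...,2]>.035)]
    print('bottle',rect(p),'z',np.percentile(p[:,2],[50,95]),'cap',P[mb&(P[...,2]>.02)].mean(0),'white',p[:,:2].mean(0),'all',rect(P[m]))
# bay
R=roi(380,170,540,310); 
for a,b in((.03,.04),(.06,.08),(.1,.3)):
    m=R&(P[...,2]>a)&(P[...,2]<b); print('bay',a,b,m.sum(),rect(P[m]))
for lo in np.arange(.1,.30,.01):
    m=R&(P[...,2]>lo)&(P[...,2]<=lo+.01)
    if m.sum()>3: print('%.2f'%lo,m.sum(),rect(P[m]))
np.set_printoptions(precision=4,suppress=True)
```

```text
board top 172 (array([472.7, 302.6]), array([138.6,   9.5]), 41.1) 0.14090969436544903
board top 183 (array([438.8, 330.5]), array([136. ,   9.9]), 41.5) 0.14114247257453744
board top 202 (array([417.7, 369.2]), array([139.3,   9.7]), 42.8) 0.1406411945988995
base (array([462.5, 357.5]), array([248.2, 272.6]), 9.8)
side board 290 (array([473.7, 303.3]), array([139.9,  11.4]), 42.0) 0.13947461901356345
side board 306 (array([439.1, 330.3]), array([139.7,  11.3]), 41.8) 0.13939434038936271
side board 317 (array([416.9, 370. ]), array([140.9,  11.4]), 41.5) 0.13961112938363257
side board 21 (array([476.1, 498.1]), array([ 5.8, 16.3]), 49.8) 0.13067388106174796
mat 3312 (array([ 407.9, -214.4]), array([258. , 573.2]), 48.1) 0.005231595755675302
bottle (array([ 336.4, -119.1]), array([ 87.8, 390.2]), 28.8) z [0.04402208 0.04744663] cap [ 0.35355179 -0.21883153  0.04626873] white [ 0.4027149  -0.24208708] all (array([ 332.8, -121.1]), array([ 96.2, 390.2]), 28.8)
bottle (array([ 297.1, -170.9]), array([ 83.5, 481.7]), 13.7) z [0.04377442 0.04727857] cap [ 0.30321652 -0.31609364  0.03092338
[... 495 characters left out ...]
]), 85.0)
0.13 105 (array([5.48e+02, 3.00e-01]), array([254.8,  10.7]), 85.1)
0.14 104 (array([548.7,   3.9]), array([247.5,  11.1]), 84.9)
0.15 115 (array([ 5.541e+02, -3.000e-01]), array([254.9,  22.9]), 85.1)
0.16 90 (array([548.4,   2. ]), array([257.1,  10.2]), 85.0)
0.17 30 (array([553.9,   1.6]), array([256.5,  21.9]), 85.1)
0.18 195 (array([553.6,   1.1]), array([257.1,  21.6]), 84.9)
0.19 424 (array([554.9,   0.6]), array([258.8,  23.9]), 84.9)
0.20 53 (array([555.3,   0.9]), array([255. ,  19.8]), 85.3)
0.21 13 (array([551.6,   1.3]), array([105.6,   5.6]), 84.2)
0.22 21 (array([555.3,   1.8]), array([99. , 12.5]), 85.2)
0.23 195 (array([554.9,   1.6]), array([100.7,  12.1]), 85.1)
```

Run:
```python
import cv2
a=cv2.imread('pics/top0.png')[220:320,370:550]; cv2.imwrite('pics/c1.png',cv2.resize(a,None,fx=4,fy=4))
a=cv2.imread('pics/side0.png')[190:370,260:420]; cv2.imwrite('pics/c2.png',cv2.resize(a,None,fx=3.3,fy=3.3))
```

```text
(no output)
```

View pics/c2.png

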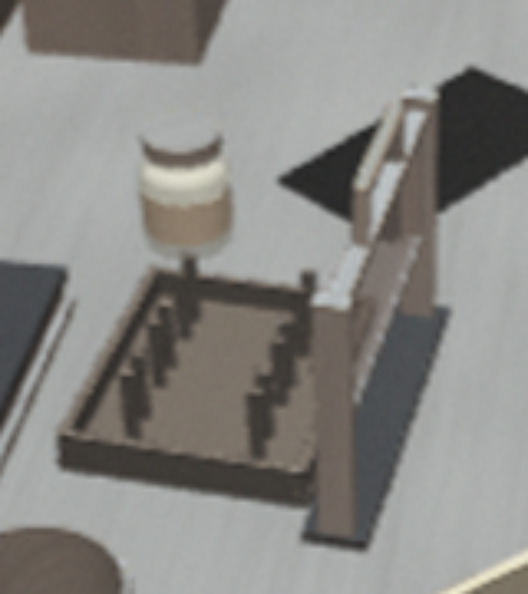

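The crop shows the bay: rack with three peg pairs behind the screen frame, whose bow handle is at crop (380,150). The screen is partly raised, with the handle near z 0.235. I'll refine the remaining measurements.

Run:
```python
from h import *
np.set_printoptions(precision=4,suppress=True)
D=np.load('top0.npz');S=np.load('side0.npz')
def rect(p): 
    (c,s,a)=cv2.minAreaRect((p[:,:2]*1000).astype(np.float32)); return np.round(c,1),np.round(s,1),round(a,1)
def big(m):
    n,l,st,_=cv2.connectedComponentsWithStats(m.astype(np.uint8)); return [l==i for i in range(1,n) if st[i,4]>40]
for nm,P,im in(('top',D['P'],D['img'].astype(int)),('side',S['P'],S['img'].astype(int))):
    print(nm); ws=(P[...,0]>.2)&(P[...,0]<.8)&(abs(P[...,1])<.55)
    m=ws&(P[...,1]<-.1)&(abs(P[...,2]-.005)<.004)&(im.max(2)<60)
    for c in big(m): print(' mat',c.sum(),rect(P[c]),np.median(P[c][:,2]))
    m=ws&(P[...,1]<-.1)&(P[...,0]<.47)&(P[...,2]>.008)&(P[...,2]<.06)
    for c in big(m):
        w=c&(im.min(2)>110)&(P[...,2]>.038); k=c&(im.max(2)<70)
        print(' bottle',c.sum(),rect(P[w]),np.median(P[w][:,2]),'cap',P[k].mean(0),k.sum())
    m=ws&(P[...,2]>.22)&(P[...,2]<.26)&(P[...,0]>.5)&(abs(P[...,1])<.1)
    print(' handle',m.sum(),rect(P[m]),np.percentile(P[m][:,2],[50,80,95,99]),P[m].mean(0))
    m=ws&(P[...,2]>.05)&(P[...,2]<.08)&(P[...,0]>.575)&(abs(P[...,1])<.1)
    n,l,st,_=cv2.connectedComponentsWithStats(m.astype(np.uint8))
    for i in range(1,n):
        if st[i,4]>4: p=P[l==i]; print(' peg',st[i,4],np.median(p,0),p[:,2].max())
    m=(P[...,2]>.195)&(P[...,2]<.206)&ws&(P[...,0]>.5)&(abs(P[...,1])>.1)&(abs(P[...,1])<.16)
    for c in big(m): print(' post',c.sum(),rect(P[c]))
    m=(P[...,2]>.028)&(P[...,2]<.039)&(P[...,0]>.56)&(P[...,0]<.78)&(abs(P[...,1])<.14); print(' rim',rect(P[m]))
```

```text
top
 mat 3086 (array([ 563.2, -353.8]), array([246.5, 127.9]), 55.6) 0.005198205809499758
 bottle 720 (array([ 407.7, -249.4]), array([47.3, 95.1]), 65.7) 0.04410359468740874 cap [ 0.3546 -0.2226  0.0325] 72
 bottle 740 (array([ 341.4, -358.7]), array([46.6, 95. ]), 47.6) 0.04389913752946496 cap [ 0.3006 -0.3152  0.031 ] 80
 bottle 83 (array([0., 0.]), array([0., 0.]), 0.0) nan cap [ 0.2111 -0.5297  0.0358] 78
 handle 216 (array([555.3,   1.5]), array([100.7,  12.6]), 85.3) [0.2341 0.2358 0.2372 0.2379] [0.5539 0.0015 0.2337]
 peg 12 [0.718  0.056  0.0702] 0.07634644096611465
 peg 11 [0.7154 0.0337 0.0707] 0.07310577451428589
 peg 13 [ 0.7129 -0.0015  0.0686] 0.07433667718093412
 peg 15 [ 0.7107 -0.0243  0.0683] 0.07257417235734978
 peg 14 [ 0.7081 -0.0598  0.0691] 0.07507126850925527
 peg 13 [ 0.7058 -0.0813  0.0672] 0.07464263045051424
 peg 13 [0.6285 0.0634 0.0711] 0.07851177332655616
 peg 11 [0.626  0.042  0.0699] 0.0747847340307294
 peg 11 [0.6223 0.0067 0.0691] 0.07539081991537848
 peg 13 [ 0.6199 -0.0155  0.0703] 0.07556516905261189
 peg 14 [ 0.6182 -0.0508  0.0695] 0.07531016
[... 458 characters left out ...]
.]), 0.0) nan cap [ 0.211  -0.5317  0.0342] 59
 bottle 372 (array([ 341.2, -358.7]), array([48.7, 94.4]), 42.1) 0.044450661705402614 cap [ 0.302  -0.3125  0.0282] 41
 bottle 432 (array([ 404.4, -249.1]), array([51.2, 93.7]), 67.7) 0.04449614518902065 cap [ 0.3555 -0.2182  0.0292] 41
 handle 102 (array([556.1,   4.1]), array([100.9,  12.4]), 85.1) [0.2336 0.2358 0.2376 0.2383] [0.5553 0.0112 0.2323]
 peg 40 [ 0.7089 -0.0633  0.0634] 0.07368101083641576
 peg 114 [0.6244 0.0037 0.0645] 0.07478948009763249
 peg 37 [ 0.7146 -0.0031  0.0628] 0.07377281409373239
 peg 42 [0.7195 0.0388 0.0616] 0.07570054865049486
 rim (array([655. ,   6.3]), array([239.9, 209.2]), 85.0)
  return _methods._mean(a, axis=axis, dtype=dtype,
  ret = ret.dtype.type(ret / rcount)
```

```bash
cat >> h.py <<'E'
np.set_printoptions(precision=3,suppress=True)
def Rd(yaw,tilt=0): return Rn.from_euler('z',yaw,degrees=True)*Rn.from_euler('x',180,degrees=True)*Rn.from_euler('y',tilt,degrees=True)
def go(p,yaw,tilt=0,label=''):
    s=bot.observe(); R=Rn.from_euler('xyz',s['tool_rot'])
    print(label,'shift',R.inv().apply(np.array(p)-s['position'])/.2,'turn',(R.inv()*Rd(yaw,tilt)).as_rotvec(degrees=True)/90)
def st():
    s=bot.observe(); print('t',round(s['clock'],2),'p',s['position'],'rpy',np.degrees(s['tool_rot']),'q',s['qpos'],'F',s['force'],'w',s['grip_width'],s['finger_force'])
    import json; open('log.jsonl','a').write(json.dumps([list(map(float,s[k])) for k in('qpos','position','tool_rot')])+'\n')
E
python3 - <<'E'
from h import *
st(); go((.555,.0015,.30),85); go((.555,.0015,.30),13.45)
E
```

```text
t 0.1 p [ 0.145 -0.608  0.248] rpy [-179.939    0.004   13.448] q [ 1.266  0.522 -0.036  1.6    0.021  1.021 -0.113] F [0.836 0.088 0.29 ] w 0.08582830101533036 0.0
 shift [ 2.701 -2.486 -0.259] turn [-0.001 -0.    -0.795]
 shift [ 2.701 -2.486 -0.259] turn [-0.001  0.    -0.   ]
```

```bash
python3 -m inch '[[0.45,-0.42,-0.26,0,0,0,0.5],[0.9,-0.83,-0.26,0,0,0,0.5],[0.9,-0.83,-0.26,0,0,0,0.5],[0.9,-0.83,-0.26,0,0,0,0.5],[0.9,-0.83,-0.26,0,0,0,0.5]]' && python3 -m inch '[[0.9,-0.83,0,0,0,0,0.5],[0.9,-0.83,0,0,0,0,0.5],[0.9,-0.83,0,0,0,0,0.5],[0.9,-0.83,0,0,0,0,0.5],[0.9,-0.83,0,0,0,0,0.5]]' && python3 -m inch '[[0.9,-0.83,0,0,0,-0.795,0.5],[0.9,-0.83,0,0,0,-0.795,0.5],[0.9,-0.83,0,0,0,-0.795,0.5],[0.9,-0.83,0,0,0,-0.795,0.5],[0.9,-0.83,0,0,0,-0.795,0.5],[0.9,-0.83,0,0,0,-0.795,0.5],[0.9,-0.83,0,0,0,-0.795,0.5],[0.9,-0.83,0,0,0,-0.795,0.5]]'
python3 - <<'E'
from h import *
st(); go((.555,.0015,.233),85)
E
```

```text
clock: 0.72
position: [0.2845, -0.4015, 0.3011]
tool_rot: [3.141, -0.001, 0.241]
force: [0.3, -1.3, -1.3]
grip_width: 0.0429
finger_force: 0.0
clock: 1.35
position: [0.42, -0.1983, 0.3001]
tool_rot: [-3.141, -0.001, 0.24]
force: [-0.6, -0.9, 1.0]
grip_width: 0.0425
finger_force: 0.0
clock: 2.35
position: [0.5547, 0.0006, 0.2998]
tool_rot: [-3.141, 0.0, 1.481]
force: [0.0, -0.2, -0.3]
grip_width: 0.0427
finger_force: 0.0
t 2.35 p [0.555 0.001 0.3  ] rpy [-179.951    0.01    84.866] q [ 0.341  0.41  -0.608  1.702  0.257  1.111 -0.434] F [ 0.009 -0.214 -0.305] w 0.04265389101309127 0.0
 shift [0.005 0.001 0.334] turn [-0.001  0.    -0.001]
```

```bash
python3 -m inch '[[0,0,0.2,0,0,0,0.5],[0,0,0.35,0,0,0,0.5],[0,0,0.35,0,0,0,0.5],[0,0,0.35,0,0,0,0],[0,0,0.35,0,0,0,0],[0,0,0.35,0,0,0,0],[0,0,0.35,0,0,0,0]]' 60 && python3 -m inch '[[0,0,0.1,0,0,0,0],[0,0,0.2,0,0,0,0],[0,0,0.27,0,0,0,0],[0,0,0.34,0,0,0,0],[0,0,0.36,0,0,0,0],[0,0,0.36,0,0,0,0]]'
python3 - <<'E'
from h import *
st()
E
```

```text
clock: 3.22
position: [0.5551, 0.002, 0.2311]
tool_rot: [3.14, 0.0, 1.483]
force: [-0.3, -1.6, 4.9]
grip_width: 0.0098
finger_force: 58.5
clock: 3.98
position: [0.5553, 0.0021, 0.1605]
tool_rot: [3.14, 0.001, 1.483]
force: [-13.1, -1.9, 37.9]
grip_width: 0.01
finger_force: 64.5
t 3.98 p [0.555 0.002 0.161] rpy [179.888   0.053  84.975] q [ 0.279  0.571 -0.542  1.847  0.391  0.829 -0.549] F [-13.113  -1.867  37.916] w 0.01002860676702358 64.45909917354584
```

```bash
python3 -m inch '[[0,0,-0.04,0,0,0,0.5],[0,0,-0.04,0,0,0,0.5],[0,0,-0.04,0,0,0,0.5],[0,0,-0.3,0,0,0,0.5],[0,0,-0.6,0,0,0,0.4],[0,0,-0.6,0,0,0,0.4],[0,0,-0.6,0,0,0,0.4]]'
python3 - <<'E'
from h import *
st(); go((.473,.303,.28),41.8)
f=grab('top'); P=cloud(f); m=(P[...,0]>.53)&(P[...,0]<.58)&(abs(P[...,1])<.06)&(P[...,2]<.2)
print(np.percentile(P[m][:,2],[50,90,99]))
E
```

```text
clock: 4.85
position: [0.5545, 0.0019, 0.2778]
tool_rot: [-3.141, 0.0, 1.483]
force: [0.4, 0.9, -0.6]
grip_width: 0.0343
finger_force: 0.0
t 4.85 p [0.555 0.002 0.278] rpy [-179.975    0.017   84.985] q [ 0.335  0.432 -0.606  1.731  0.276  1.066 -0.451] F [ 0.421  0.876 -0.64 ] w 0.03434398181284312 0.0
 shift [ 1.464 -0.538 -0.011] turn [-0.    0.    0.48]
[0.058 0.163 0.167]
```

```bash
python3 -m inch '[[0.4,-0.15,0,0,0,0,0.4],[0.7,-0.27,0,0,0,0,0.4],[0.73,-0.27,0,0,0,0,0.4],[0.73,-0.27,0,0,0,0,0.4],[0.73,-0.27,0,0,0,0,0.4]]' && python3 -m inch '[[0.4,-0.15,0,0,0,0.12,0.4],[0.734,-0.268,0,0,0,0.24,0.4],[0.734,-0.268,0,0,0,0.36,0.4],[0.734,-0.268,0,0,0,0.48,0.4],[0.734,-0.268,0,0,0,0.48,0.4],[0.734,-0.268,0,0,0,0.48,0.4],[0.734,-0.268,0,0,0,0.48,0.4]]'
python3 - <<'E'
from h import *
st(); go((.473,.303,.121),41.8)
E
```

```text
clock: 5.52
position: [0.5136, 0.1514, 0.2774]
tool_rot: [-3.14, 0.001, 1.483]
force: [-0.4, -1.0, -0.3]
grip_width: 0.0341
finger_force: 0.0
clock: 6.4
position: [0.4735, 0.3023, 0.2782]
tool_rot: [3.142, 0.0, 0.731]
force: [0.6, -0.2, -0.6]
grip_width: 0.0341
finger_force: 0.0
t 6.4 p [0.474 0.302 0.278] rpy [179.996   0.008  41.874] q [-0.299  0.427 -0.512  1.716  0.235  1.06  -1.728] F [ 0.583 -0.233 -0.604] w 0.03405682582739292 0.0
 shift [ 0.    -0.004  0.786] turn [0.    0.    0.001]
```

Descend, grip, and lift gently to check.

```bash
python3 -m inch '[[0,0,0.3,0,0,0,0.4],[0,0,0.55,0,0,0,0.4],[0,0,0.7,0,0,0,0.4],[0,0,0.785,0,0,0,0.4],[0,0,0.785,0,0,0,0.4],[0,0,0.785,0,0,0,0],[0,0,0.785,0,0,0,0],[0,0,0.785,0,0,0,0],[0,0,0.785,0,0,0,0]]' 60 && python3 -m inch '[[0,0,-0.1,0,0,0,0],[0,0,-0.2,0,0,0,0],[0,0,-0.4,0,0,0,0],[0,0,-0.7,0,0,0,0],[0,0,-0.95,0,0,0,0],[0,0,-0.95,0,0,0,0],[0,0,-0.95,0,0,0,0]]'
python3 - <<'E'
from h import *
st(); go((.473,.303,.35),-5.2)
f=grab('side'); save(f,'s1.png',None,1.2)
E
```

```text
clock: 7.52
position: [0.4738, 0.3035, 0.1226]
tool_rot: [3.141, -0.002, 0.729]
force: [0.2, -1.0, 7.6]
grip_width: 0.0072
finger_force: 59.5
clock: 8.4
position: [0.4729, 0.3028, 0.3111]
tool_rot: [3.141, 0.0, 0.729]
force: [0.8, -0.4, -1.6]
grip_width: 0.0069
finger_force: 58.7
t 8.4 p [0.473 0.303 0.311] rpy [179.982   0.008  41.795] q [-0.289  0.397 -0.524  1.674  0.216  1.13  -1.714] F [ 0.833 -0.42  -1.635] w 0.0069003295383505995 58.74439537525177
 shift [ 0.001 -0.    -0.195] turn [0.    0.    0.522]
```

View pics/s1.png

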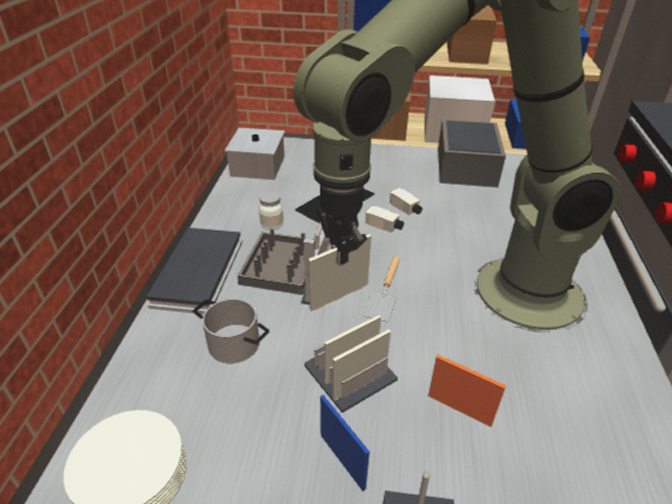

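The board is lifted at (340,270) and the other two are undisturbed. I'm carrying it to slot0.

```bash
python3 -m inch '[[0,0,-0.2,0,0,0,0],[-0.08,0.3,-0.2,0,0,0,0],[-0.17,0.66,-0.2,0,0,0,0],[-0.17,0.66,-0.2,0,0,0,0],[-0.17,0.66,-0.2,0,0,0,0]]' && python3 -m inch '[[-0.08,0.3,0,0,0,0.1,0],[-0.17,0.6,0,0,0,0.2,0],[-0.26,0.9,0,0,0,0.3,0],[-0.35,1,0,0,0,0.4,0],[-0.35,1,0,0,0,0.522,0],[-0.35,1,0,0,0,0.522,0],[-0.35,1,0,0,0,0.522,0],[-0.35,1,0,0,0,0.522,0]]'
python3 - <<'E'
from h import *
st(); go((.663,-.0663,.1226),-5.2)
E
```

```text
clock: 9.07
position: [0.5356, 0.1816, 0.3502]
tool_rot: [-3.141, 0.002, 0.728]
force: [-0.3, 0.7, -2.1]
grip_width: 0.0073
finger_force: 58.9
clock: 10.07
position: [0.6168, -0.0129, 0.3512]
tool_rot: [-3.141, 0.0, -0.087]
force: [0.5, -0.6, -0.8]
grip_width: 0.0078
finger_force: 59.2
t 10.07 p [ 0.617 -0.013  0.351] rpy [-179.987    0.01    -4.969] q [ 0.088  0.432 -0.239  1.48   0.105  1.243 -1.822] F [ 0.45  -0.606 -0.762] w 0.007763709630391853 59.21373188495636
 shift [0.254 0.246 1.143] turn [-0.     0.     0.003]
```

```bash
python3 -m inch '[[0.254,0.246,0,0,0,0.002,0],[0.254,0.246,0,0,0,0.002,0],[0.254,0.246,0,0,0,0.002,0],[0.254,0.246,0.3,0,0,0.002,0],[0.254,0.246,0.6,0,0,0.002,0],[0.254,0.246,0.8,0,0,0.002,0],[0.254,0.246,0.8,0,0,0.002,0],[0.254,0.246,0.8,0,0,0.002,0]]'
python3 - <<'E'
from h import *
st(); go((.663,-.0663,.1226),-5.2)
f=grab('side'); save(f,'s2.png',(190,130,330,290),4)
E
```

```text
clock: 11.08
position: [0.6638, -0.0666, 0.1935]
tool_rot: [-3.141, -0.002, -0.093]
force: [0.0, 0.2, -0.4]
grip_width: 0.0072
finger_force: 59.1
t 11.07 p [ 0.664 -0.067  0.194] rpy [-179.975   -0.141   -5.307] q [ 0.142  0.649 -0.207  1.525  0.15   0.981 -1.77 ] F [ 0.021  0.158 -0.362] w 0.007208756930649944 59.07007813453674
 shift [-0.005 -0.001  0.355] turn [-0.    -0.002 -0.001]
```

View pics/s2.png

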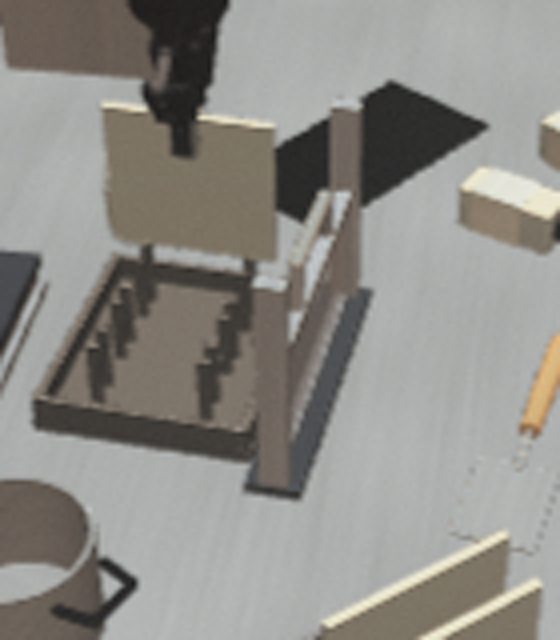

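The board hangs level just above the slot0 pegs at (145,250) and (250,265). Lowering it.

```bash
python3 -m inch '[[0,0,0.1,0,0,0,0],[0,0,0.17,0,0,0,0],[0,0,0.24,0,0,0,0],[0,0,0.3,0,0,0,0],[0,0,0.35,0,0,0,0],[0,0,0.36,0,0,0,0],[0,0,0.36,0,0,0,0]]'; python3 -c "
from h import *
st()"
```

```text
clock: 12.0
position: [0.6633, -0.0673, 0.1213]
tool_rot: [3.141, -0.001, -0.094]
force: [-13.9, -0.1, 30.1]
grip_width: 0.0075
finger_force: 65.5
t 12.0 p [ 0.663 -0.067  0.121] rpy [179.988  -0.069  -5.374] q [ 0.136  0.733 -0.195  1.574  0.174  0.851 -1.79 ] F [-13.934  -0.078  30.057] w 0.00748392483232282 65.48616886138916
```

```bash
python3 -m inch '[[0,0,-0.02,0,0,0,0.4],[0,0,-0.02,0,0,0,0.4],[0,0,-0.02,0,0,0,0.4],[0,0,-0.3,0,0,0,0.4],[0,0,-0.6,0,0,0,0.4],[0,0,-0.9,0,0,0,0.4],[0,0,-0.9,0,0,0,0.4],[0,0,-0.9,0,0,0,0.4]]' && python3 -m inch '[[-0.2,-0.3,0,0,0,0,0.4],[-0.4,-0.6,0,0,0,0,0.4],[-0.65,-0.94,0,0,0,0,0.4],[-0.65,-0.94,0,0,0,0,0.4],[-0.65,-0.94,0,0,0,0,0.4],[-0.65,-0.94,0,0,0,0,0.4]]' && python3 -m inch '[[-0.2,-0.3,0,0,0,-0.1,0.4],[-0.4,-0.6,0,0,0,-0.2,0.4],[-0.65,-0.94,0,0,0,-0.3,0.4],[-0.65,-0.94,0,0,0,-0.42,0.4],[-0.65,-0.94,0,0,0,-0.523,0.4],[-0.65,-0.94,0,0,0,-0.523,0.4],[-0.65,-0.94,0,0,0,-0.523,0.4],[-0.65,-0.94,0,0,0,-0.523,0.4]]';  python3 - <<'E'
from h import *
st()
f=grab('top'); P=cloud(f); m=(P[...,2]>.13)&(P[...,2]<.15)&(P[...,0]>.55)&(P[...,0]<.77)&(P[...,1]<0)&(P[...,1]>-.12); print('placed',np.median(P[m],0),m.sum())
f=grab('side'); P=cloud(f)
m=(P[...,2]>.13)&(P[...,2]<.15)&(P[...,0]>.575)&(P[...,0]<.77)&(P[...,1]<0)&(P[...,1]>-.12);print(cv2.minAreaRect((P[m][:,:2]*1000).astype(np.float32)),np.median(P[m],0))
m=(P[...,2]>.128)&(P[...,2]<.16)&(P[...,0]>.33)&(P[...,0]<.51)&(P[...,1]>.26)&(P[...,1]<.44)
n,l,s_,_=cv2.connectedComponentsWithStats(m.astype(np.uint8))
for i in range(1,n):
    if s_[i,4]>40: p=P[l==i]; print(s_[i,4],cv2.minAreaRect((p[:,:2]*1000).astype(np.float32)),np.median(p[:,2]))
go((.439,.3304,.122),41.8)
E
```

```text
clock: 13.0
position: [0.6627, -0.0673, 0.2987]
tool_rot: [3.141, 0.001, -0.094]
force: [-0.5, 0.1, -0.5]
grip_width: 0.0342
finger_force: 0.0
clock: 13.75
position: [0.5511, 0.1314, 0.2983]
tool_rot: [3.141, 0.001, -0.094]
force: [-0.4, -0.2, -0.1]
grip_width: 0.0339
finger_force: 0.0
clock: 14.75
position: [0.4397, 0.3308, 0.2992]
tool_rot: [3.141, 0.0, 0.724]
force: [-0.3, 0.3, -0.2]
grip_width: 0.0342
finger_force: 0.0
t 14.75 p [0.44  0.331 0.299] rpy [179.994   0.012  41.509] q [-0.358  0.389 -0.529  1.718  0.217  1.094 -1.801] F [-0.274  0.306 -0.185] w 0.03417736697998 0.0
placed [ 0.657 -0.066  0.141] 171
((661.1838989257812, -65.51762390136719), (16.771286010742188, 138.7638397216797), 86.52235412597656) [ 0.661 -0.063  0.139]
300 ((440.0128173828125, 331.0019226074219), (141.13296508789062, 12.012027740478516), 42.61963653564453) 0.13986237742310884
314 ((417.1412353515625, 370.3163757324219), (139.254150390625, 10.799829483032227), 41.50306701660156) 0.13986374561578196
 shift [-0.004  0.001  0.886] turn [ 0.     0.    -0.002]
```

```bash
python3 -m inch '[[0,0,0.3,0,0,0,0.4],[0,0,0.55,0,0,0,0.4],[0,0,0.8,0,0,0,0.4],[0,0,0.885,0,0,0,0.4],[0,0,0.885,0,0,0,0.4],[0,0,0.885,0,0,0,0],[0,0,0.885,0,0,0,0],[0,0,0.885,0,0,0,0],[0,0,0.885,0,0,0,0]]' 60 && python3 -m inch '[[0,0,-0.1,0,0,0,0],[0,0,-0.2,0,0,0,0],[0,0,-0.4,0,0,0,0],[0,0,-0.7,0,0,0,0],[0,0,-1,0,0,0,0],[0,0,-1,0,0,0,0],[0,0,-1,0,0,0,0]]' && python3 -m inch '[[0,0.15,-0.15,0,0,0,0],[-0.07,0.45,-0.15,0,0,0,0],[-0.13,0.75,-0.15,0,0,0,0],[-0.13,1,-0.15,0,0,0,0],[-0.13,1,-0.15,0,0,0,0],[-0.13,1,-0.15,0,0,0,0]]' && python3 -m inch '[[-0.04,0.3,0,0,0,0.1,0],[-0.08,0.6,0,0,0,0.2,0],[-0.12,0.9,0,0,0,0.3,0],[-0.145,1,0,0,0,0.4,0],[-0.145,1,0,0,0,0.52,0],[-0.145,1,0,0,0,0.52,0],[-0.145,1,0,0,0,0.52,0],[-0.145,1,0,0,0,0.52,0]]'
python3 - <<'E'
from h import *
st(); go((.667,-.0087,.1226),-5.2)
E
```

```text
clock: 15.98
position: [0.4401, 0.3319, 0.1242]
tool_rot: [3.141, -0.003, 0.728]
force: [0.3, -0.8, 7.2]
grip_width: 0.007
finger_force: 59.1
clock: 16.85
position: [0.4391, 0.3311, 0.3228]
tool_rot: [3.141, -0.001, 0.728]
force: [-0.4, 0.5, -2.7]
grip_width: 0.0073
finger_force: 58.8
clock: 17.6
position: [0.5523, 0.1651, 0.3514]
tool_rot: [-3.14, 0.001, 0.728]
force: [-1.1, 0.5, -1.6]
grip_width: 0.0071
finger_force: 58.8
clock: 18.6
position: [0.6642, -0.0032, 0.3524]
tool_rot: [-3.141, 0.0, -0.085]
force: [-0.1, -0.6, -1.4]
grip_width: 0.0075
finger_force: 59.1
t 18.6 p [ 0.664 -0.003  0.352] rpy [-179.988    0.001   -4.894] q [ 0.054  0.516 -0.224  1.341  0.114  1.297 -1.828] F [-0.098 -0.636 -1.353] w 0.007525010056676203 59.07093286514282
 shift [0.016 0.026 1.149] turn [-0.     0.     0.003]
```

```bash
python3 -m inch '[[0.016,0.026,0,0,0,0.003,0],[0.016,0.026,0,0,0,0.003,0],[0.016,0.026,0.3,0,0,0.003,0],[0.016,0.026,0.6,0,0,0.003,0],[0.016,0.026,0.75,0,0,0.003,0],[0.016,0.026,0.82,0,0,0.003,0],[0.016,0.026,0.9,0,0,0.003,0],[0.016,0.026,0.98,0,0,0.003,0],[0.016,0.026,1,0,0,0.003,0]]' && python3 -m inch '[[0,0,0.06,0,0,0,0],[0,0,0.11,0,0,0,0],[0,0,0.15,0,0,0,0],[0,0,0.15,0,0,0,0]]'
python3 - <<'E'
from h import *
st()
E
```

```text
clock: 19.73
position: [0.6668, -0.0092, 0.1515]
tool_rot: [3.142, 0.001, -0.093]
force: [0.1, 1.0, -1.3]
grip_width: 0.0077
finger_force: 59.0
clock: 20.23
position: [0.6674, -0.0091, 0.1231]
tool_rot: [-3.141, -0.001, -0.094]
force: [-4.0, 0.6, 11.5]
grip_width: 0.0073
finger_force: 63.6
t 20.23 p [ 0.667 -0.009  0.123] rpy [-179.99    -0.064   -5.36 ] q [ 0.052  0.732 -0.2    1.57   0.177  0.856 -1.879] F [-3.987  0.629 11.473] w 0.007323110939579028 63.61070394515991
```

```bash
python3 -m inch '[[0,0,-0.01,0,0,0,0.4],[0,0,-0.01,0,0,0,0.4],[0,0,-0.01,0,0,0,0.4],[0,0,-0.3,0,0,0,0.4],[0,0,-0.6,0,0,0,0.4],[0,0,-0.9,0,0,0,0.4],[0,0,-0.9,0,0,0,0.4],[0,0,-0.9,0,0,0,0.4]]' && python3 -m inch '[[-0.2,-0.25,0,0,0,0,0.4],[-0.4,-0.5,0,0,0,0,0.4],[-0.71,-0.88,0,0,0,0,0.4],[-0.71,-0.88,0,0,0,0,0.4],[-0.71,-0.88,0,0,0,0,0.4],[-0.71,-0.88,0,0,0,0,0.4]]' && python3 -m inch '[[-0.2,-0.25,0,0,0,-0.1,0.4],[-0.4,-0.5,0,0,0,-0.2,0.4],[-0.71,-0.89,0,0,0,-0.3,0.4],[-0.71,-0.89,0,0,0,-0.42,0.4],[-0.71,-0.89,0,0,0,-0.523,0.4],[-0.71,-0.89,0,0,0,-0.523,0.4],[-0.71,-0.89,0,0,0,-0.523,0.4],[-0.71,-0.89,0,0,0,-0.523,0.4]]';  python3 - <<'E'
from h import *
st()
f=grab('side'); P=cloud(f)
m=(P[...,2]>.13)&(P[...,2]<.15)&(P[...,0]>.58)&(P[...,0]<.77)&(P[...,1]<.02)&(P[...,1]>-.04);print(cv2.minAreaRect((P[m][:,:2]*1000).astype(np.float32)),np.median(P[m],0))
m=(P[...,2]>.128)&(P[...,2]<.16)&(P[...,0]>.33)&(P[...,0]<.51)&(P[...,1]>.26)&(P[...,1]<.44)
n,l,s_,_=cv2.connectedComponentsWithStats(m.astype(np.uint8))
for i in range(1,n):
    if s_[i,4]>40: p=P[l==i]; print(s_[i,4],cv2.minAreaRect((p[:,:2]*1000).astype(np.float32)),np.median(p[:,2]))
go((.4172,.370,.122),41.8)
E
```

```text
clock: 21.22
position: [0.6668, -0.0093, 0.3019]
tool_rot: [3.141, 0.0, -0.094]
force: [0.7, -0.3, -0.4]
grip_width: 0.0343
finger_force: 0.0
clock: 21.98
position: [0.5422, 0.1785, 0.3014]
tool_rot: [3.141, 0.001, -0.094]
force: [0.0, -0.4, -0.7]
grip_width: 0.0341
finger_force: 0.0
clock: 22.98
position: [0.4178, 0.3691, 0.3022]
tool_rot: [3.141, 0.0, 0.725]
force: [0.7, 0.0, -0.2]
grip_width: 0.0345
finger_force: 0.0
t 22.98 p [0.418 0.369 0.302] rpy [179.992   0.011  41.514] q [-0.437  0.399 -0.532  1.695  0.222  1.108 -1.88 ] F [ 0.734  0.015 -0.217] w 0.03452829473853708 0.0
((664.7167358398438, -5.992136001586914), (14.345808982849121, 138.87869262695312), 85.2762680053711) [ 0.663 -0.006  0.138]
307 ((416.7875061035156, 369.7290954589844), (140.4395751953125, 11.276830673217773), 41.53225326538086) 0.13994147914561464
 shift [ 0.    -0.005  0.901] turn [ 0.     0.    -0.003]
```

```bash
python3 -m inch '[[0,-0.005,0.3,0,0,0,0.4],[0,-0.005,0.55,0,0,0,0.4],[0,-0.005,0.8,0,0,0,0.4],[0,-0.005,0.9,0,0,0,0.4],[0,-0.005,0.9,0,0,0,0.4],[0,-0.005,0.9,0,0,0,0],[0,-0.005,0.9,0,0,0,0],[0,-0.005,0.9,0,0,0,0],[0,-0.005,0.9,0,0,0,0]]' 60 && python3 -m inch '[[0,0,-0.1,0,0,0,0],[0,0,-0.2,0,0,0,0],[0,0,-0.4,0,0,0,0],[0,0,-0.7,0,0,0,0],[0,0,-1,0,0,0,0],[0,0,-1,0,0,0,0],[0,0,-1,0,0,0,0]]' && python3 -m inch '[[0,0.15,-0.15,0,0,0,0],[-0.03,0.45,-0.15,0,0,0,0],[-0.05,0.75,-0.15,0,0,0,0],[-0.05,1,-0.15,0,0,0,0],[-0.05,1,-0.15,0,0,0,0],[-0.05,1,-0.15,0,0,0,0]]' && python3 -m inch '[[0,0.3,0,0,0,0.1,0],[-0.03,0.6,0,0,0,0.2,0],[-0.06,0.9,0,0,0,0.3,0],[-0.06,1,0,0,0,0.4,0],[-0.06,1,0,0,0,0.52,0],[-0.06,1,0,0,0,0.52,0],[-0.06,1,0,0,0,0.52,0],[-0.06,1,0,0,0,0.52,0]]'
python3 - <<'E'
from h import *
st(); go((.672,.0488,.1226),-5.2)
E
```

```text
clock: 24.15
position: [0.4173, 0.3709, 0.1236]
tool_rot: [3.141, -0.002, 0.728]
force: [0.1, -0.9, 8.0]
grip_width: 0.0073
finger_force: 59.6
clock: 25.02
position: [0.4166, 0.3701, 0.3224]
tool_rot: [3.141, -0.0, 0.728]
force: [-0.7, 0.6, -2.3]
grip_width: 0.0074
finger_force: 58.7
clock: 25.78
position: [0.5417, 0.2148, 0.3512]
tool_rot: [-3.14, 0.002, 0.728]
force: [-0.2, -0.3, -2.6]
grip_width: 0.0073
finger_force: 58.9
clock: 26.78
position: [0.6662, 0.0577, 0.3523]
tool_rot: [-3.141, 0.0, -0.085]
force: [-0.4, 0.7, -1.3]
grip_width: 0.0072
finger_force: 59.1
t 26.77 p [0.666 0.058 0.352] rpy [-179.993    0.005   -4.898] q [-0.033  0.525 -0.232  1.327  0.12   1.303 -1.923] F [-0.434  0.675 -1.285] w 0.007169250589737267 59.14908528327942
 shift [0.033 0.042 1.149] turn [-0.     0.     0.003]
```

```bash
python3 -m inch '[[0.033,0.042,0,0,0,0.003,0],[0.033,0.042,0,0,0,0.003,0],[0.033,0.042,0.3,0,0,0.003,0],[0.033,0.042,0.6,0,0,0.003,0],[0.033,0.042,0.75,0,0,0.003,0],[0.033,0.042,0.82,0,0,0.003,0],[0.033,0.042,0.9,0,0,0.003,0],[0.033,0.042,0.98,0,0,0.003,0],[0.033,0.042,1,0,0,0.003,0]]' && python3 -m inch '[[0,0,0.06,0,0,0,0],[0,0,0.11,0,0,0,0],[0,0,0.155,0,0,0,0],[0,0,0.155,0,0,0,0]]' &&  python3 -m inch '[[0,0,-0.01,0,0,0,0.4],[0,0,-0.01,0,0,0,0.4],[0,0,-0.01,0,0,0,0.4],[0,0,-0.3,0,0,0,0.4],[0,0,-0.6,0,0,0,0.4],[0,0,-0.9,0,0,0,0.4],[0,0,-0.9,0,0,0,0.4],[0,0,-0.9,0,0,0,0.4]]' && python3 -m inch '[[-0.2,0.1,0,0,0,-0.1,0.5],[-0.4,0.2,0,0,0,-0.2,0.5],[-0.56,0.29,0,0,0,-0.3,0.5],[-0.56,0.29,0,0,0,-0.42,0.5],[-0.56,0.29,0,0,0,-0.54,0.5],[-0.56,0.29,0,0,0,-0.65,0.5],[-0.56,0.29,0,0,0,-0.76,0.5],[-0.56,0.29,0,0,0,-0.87,0.5],[-0.56,0.29,0,0,0,-1,0.5],[-0.56,0.29,0,0,0,-1,0.5],[-0.56,0.29,0,0,0,-1,0.5]]'
python3 - <<'E'
from h import *
st(); go((.555,.0018,.159),85)
f=grab('side'); P=cloud(f)
for a,b in((-.1,-.035),(-.035,.02),(.02,.09)):
    m=(P[...,2]>.12)&(P[...,2]<.155)&(P[...,0]>.6)&(P[...,0]<.77)&(P[...,1]<b)&(P[...,1]>a);print(np.median(P[m],0),P[m][:,2].max(),m.sum())
f=grab('top'); save(f,'t3.png',(250,100,400,230),4)
E
```

```text
clock: 27.9
position: [0.672, 0.0482, 0.1515]
tool_rot: [3.141, 0.001, -0.094]
force: [-0.3, -0.3, -1.4]
grip_width: 0.0071
finger_force: 59.1
clock: 28.4
position: [0.6728, 0.0485, 0.1222]
tool_rot: [-3.141, -0.002, -0.094]
force: [-2.0, -0.7, 10.9]
grip_width: 0.0074
finger_force: 64.7
clock: 29.4
position: [0.672, 0.0482, 0.3009]
tool_rot: [3.141, 0.0, -0.094]
force: [0.0, -0.2, -0.7]
grip_width: 0.034
finger_force: 0.0
clock: 30.78
position: [0.5551, 0.0009, 0.3006]
tool_rot: [-3.14, -0.0, 1.473]
force: [-0.2, -0.6, 0.2]
grip_width: 0.0428
finger_force: 0.0
t 30.77 p [0.555 0.001 0.301] rpy [-179.932   -0.005   84.415] q [ 0.319  0.405 -0.579  1.701  0.242  1.109 -0.429] F [-0.169 -0.646  0.198] w 0.04284524421260622 0.0
 shift [0.005 0.    0.708] turn [-0.001 -0.    -0.007]
[ 0.666 -0.064  0.133] 0.14610169055341926 273
[ 0.667 -0.005  0.134] 0.14587249758325777 288
[0.67  0.052 0.134] 0.14539805614019 326
```

View pics/t3.png

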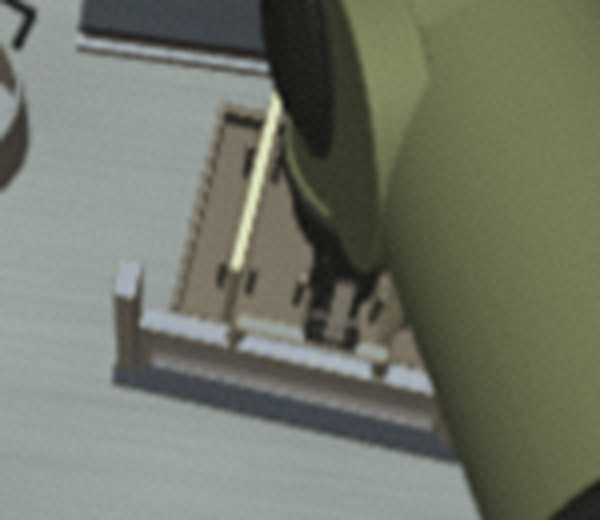

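All three boards are seated; the nearest is at (255,190) between its pegs, and the tops all read the same height. Pulling the screen up.

```bash
python3 -m inch '[[0.005,0,0.3,0,0,0,0.5],[0.005,0,0.6,0,0,0,0.5],[0.005,0,0.7,0,0,0,0.5],[0.005,0,0.705,0,0,0,0.5],[0.005,0,0.705,0,0,0,0],[0.005,0,0.705,0,0,0,0],[0.005,0,0.705,0,0,0,0],[0.005,0,0.705,0,0,0,0]]' 80 && python3 -m inch '[[0,0,-0.08,0,0,0,0],[0,0,-0.18,0,0,0,0],[0,0,-0.28,0,0,0,0],[0,0,-0.38,0,0,0,0],[0,0,-0.46,0,0,0,0],[0,0,-0.52,0,0,0,0],[0,0,-0.56,0,0,0,0],[0,0,-0.56,0,0,0,0],[0,0,-0.56,0,0,0,0]]'; python3 -c "
from h import *
st()"
```

```text
clock: 31.88
position: [0.5552, 0.0021, 0.1617]
tool_rot: [3.141, 0.0, 1.477]
force: [-7.1, 1.2, 10.2]
grip_width: 0.0091
finger_force: 78.1
clock: 33.0
position: [0.5553, 0.0018, 0.2731]
tool_rot: [3.142, 0.001, 1.477]
force: [-7.6, 0.4, 4.7]
grip_width: 0.0088
finger_force: 85.8
t 33.0 p [0.555 0.002 0.273] rpy [179.995   0.033  84.627] q [ 0.312  0.432 -0.574  1.736  0.266  1.051 -0.447] F [-7.646  0.356  4.666] w 0.008790990832011833 85.79782605171204
```

```bash
python3 -m inch '[[0,0,-0.01,0,0,0,0],[0,0,-0.02,0,0,0,0],[0,0,-0.02,0,0,0,0]]'
python3 - <<'E'
from h import *
st()
f=grab('side');P=cloud(f); m=(P[...,0]>.535)&(P[...,0]<.575)&(abs(P[...,1])<.105)&(P[...,2]>.2)&(P[...,2]<.29)
h,e=np.histogram(P[m][:,2],bins=np.arange(.2,.292,.005)); print(h)
E
```

```text
clock: 33.38
position: [0.5549, 0.0016, 0.2742]
tool_rot: [-3.139, -0.0, 1.477]
force: [9.2, 1.4, -39.2]
grip_width: 0.0088
finger_force: 79.5
t 33.38 p [0.555 0.002 0.274] rpy [-179.845   -0.005   84.646] q [ 0.313  0.432 -0.575  1.734  0.263  1.057 -0.444] F [  9.248   1.395 -39.176] w 0.008840452796680002 79.52506184577942
[ 25  21   7   0  11  27 125   8   6   7   8   6  13  15  32  55  16  18]
```

```bash
python3 -m inch '[[0,0,0.01,0,0,0,0],[0,0,0.01,0,0,0,0.5],[0,0,0.01,0,0,0,0.5],[0,0,0.01,0,0,0,0.6],[0,0,-0.15,0,0,0,0.6],[0,0,-0.3,0,0,0,0.6],[0,0,-0.3,0,0,0,0.6]]' && python3 -m inch '[[-0.2,-0.1,0,0,0,0,0.8],[-0.4,-0.2,0,0,0,0,0.8],[-0.66,-0.31,0,0,0,0,0.8],[-0.66,-0.31,0,0,0,0,0.8],[-0.66,-0.31,0,0,0,0,0.8]]'
python3 - <<'E'
from h import *
import json
st()
f=grab('side');P=cloud(f); m=(P[...,0]>.535)&(P[...,0]<.575)&(abs(P[...,1])<.045)&(P[...,2]>.2)&(P[...,2]<.29)
print('handle top',np.percentile(P[m][:,2],[50,98]))
def rect(p): 
    (c,s,a)=cv2.minAreaRect((p[:,:2]*1000).astype(np.float32)); return np.round(c,1),np.round(s,1),round(a,1)
for nm in('top','side'):
    f=grab(nm);P=cloud(f);im=f['img'].astype(int)
    m=(P[...,1]<-.1)&(P[...,1]>-.5)&(P[...,0]<.47)&(P[...,0]>.22)&(P[...,2]>.008)&(P[...,2]<.06)
    n,l,s_,_=cv2.connectedComponentsWithStats(m.astype(np.uint8))
    for i in range(1,n):
        if s_[i,4]<100: continue
        c=l==i; w=c&(im.min(2)>110)&(P[...,2]>.038); k=c&(im.max(2)<70)
        print(nm,rect(P[w]),np.median(P[w][:,2]),'cap',P[k].mean(0))
# FK fit
from scipy.optimize import least_squares
L=[json.loads(x) for x in open('log.jsonl')]
q=np.array([a[0] for a in L]);p=np.array([a[1] for a in L]);T=Rn.from_euler('xyz',[a[2] for a in L])
import itertools
def fk(q,x,sg):
    ax='zyzyzyz'; R=Rn.identity(); t=np.array([0,0,x[0]])
    for i in range(7):
        R=R*Rn.from_euler(ax[i],sg[i]*q[i]+x[4+i])
        if i in(1,3,5): t=t+R.apply([0,0,x[{1:1,3:2,5:3}[i]]])
    return t,R
best=[]
for sg in itertools.product([-1,1],repeat=4):
    s=[-1 if sg[0]<0 else 1,1,sg[1],1,sg[2],1,sg[3]]
    def res(x):
        o=[]
        for a,b,c in zip(q,p,T):
            t,R=fk(a,x,s); o+=list(t-b)+list((R.inv()*c).as_rotvec()*.3)
        return np.array(o)
    r=least_squares(res,[.3,.4,.4,.25]+[0]*6+[1.57],max_nfev=60); best.append((r.cost,s,r.x))
best.sort(key=lambda b:b[0])
for b in best[:3]: print(b)
E
```

```text
clock: 34.3
position: [0.5563, 0.0022, 0.3385]
tool_rot: [3.138, -0.0, 1.477]
force: [0.7, -0.1, 0.2]
grip_width: 0.0513
finger_force: 0.0
clock: 34.92
position: [0.4815, -0.1234, 0.3362]
tool_rot: [3.141, -0.0, 1.477]
force: [-0.1, 0.8, -0.0]
grip_width: 0.0683
finger_force: 0.0
t 34.92 p [ 0.481 -0.123  0.336] rpy [179.985  -0.014  84.633] q [ 0.587  0.263 -0.558  1.792  0.152  1.129 -0.114] F [-0.139  0.796 -0.014] w 0.06832231475270495 0.0
handle top [0.235 0.278]
top (array([ 407.5, -249.1]), array([46.8, 94.8]), 64.8) 0.04402807843491922 cap [ 0.354 -0.223  0.032]
top (array([ 320.7, -319.1]), array([21.8,  9.6]), 7.8) 0.04294210346924123 cap [ 0.302 -0.316  0.031]
side (array([ 340.5, -356.8]), array([46.3, 95.8]), 44.8) 0.04427224533877461 cap [ 0.302 -0.312  0.029]
side (array([ 405.3, -248.3]), array([52.5, 89. ]), 64.6) 0.0442926567417342 cap [ 0.356 -0.219  0.029]
(np.float64(0.00011026302051308141), [-1, 1, -1, 1, -1, 1, -1], array([-0.27 ,  0.553,  0.419, -0.263, -0.067, -0.008, -0.041,  0.037,
        0.019, -0.036,  1.464]))
(np.float64(0.018863876413858702), [-1, 1, -1, 1, 1, 1, -1], array([-0.112,  0.562,  0.468, -0.066, -0.132, -0.133,  0.007,  0.084,
       -0.338,  0.035,  1.421]))
(np.float64(0.03403043524628777), [-1, 1, 1, 1, 1, 1, -1], array([-0.332, -0.262,  0.711, -0.502,  0.882,  2.111,  1.106, -2.583,
       -0.531,  0.334,  1.413]))
```

Screen handle top is at 0.278, so it is at its top stop. A small tilt test will identify the wrist geometry before I plan the bottles.

```bash
python3 -m inch '[[0,0,0,0,0.1,0,0.8],[0,0,0,0,0.2,0,0.8],[0,0,0,0,0.3,0,0.8],[0,0,0,0,0.4,0,0.8],[0,0,0,0,0.4,0,0.8],[0,0,0,0,0.4,0,0.8]]' && python3 -c "
from h import *
st()" && python3 -m inch '[[0,0,0,0,-0.1,0,0.8],[0,0,0,0,-0.2,0,0.8],[0,0,0,0,-0.3,0,0.8],[0,0,0,0,-0.4,0,0.8],[0,0,0,0.1,-0.4,0,0.8],[0,0,0,0.2,-0.4,0,0.8],[0,0,0,0.3,-0.4,0,0.8],[0,0,0,0.3,-0.4,0,0.8],[0,0,0,0.3,-0.4,0,0.8]]'
cat > fk.py <<'E'
from h import *
import json
from scipy.optimize import least_squares
sg=[-1,1,-1,1,-1,1,-1]
def fk(q,x):
    R=Rn.identity(); t=np.array([0,0,x[0]])
    for i in range(7):
        R=R*Rn.from_euler('zyzyzyz'[i],sg[i]*q[i]+(np.pi/2 if i==6 else 0))
        if i in(1,3,5): t=t+R.apply([x[{1:4,3:5,5:6}[i]],0,x[{1:1,3:2,5:3}[i]]])
    return t,R
def fit():
    L=[json.loads(x) for x in open('log.jsonl')]
    def res(x): 
        o=[]
        for a,b,c in L:
            t,R=fk(a,x); o+=list(t-b)+list((R.inv()*Rn.from_euler('xyz',c)).as_rotvec()*.3)
        return np.array(o)
    r=least_squares(res,[.36,.4,.4,.36,0,0,0]); return r
E
python3 - <<'E'
from fk import *
st(); r=fit(); print(r.x,r.cost,abs(r.fun.reshape(-1,6)).max(0)); np.save('fk.npy',r.x)
E
```

```text
clock: 35.83
position: [0.4816, -0.1227, 0.3364]
tool_rot: [3.142, -0.626, 1.479]
force: [-0.3, -0.1, 1.0]
grip_width: 0.0682
finger_force: 0.0
t 35.83 p [ 0.482 -0.123  0.336] rpy [179.996 -35.887  84.742] q [ 0.935  0.439 -0.631  1.728 -0.375  1.235  0.396] F [-0.334 -0.076  0.988] w 0.06816601415445084 0.0
clock: 36.95
position: [0.4816, -0.1227, 0.3369]
tool_rot: [-2.705, -0.018, 1.62]
force: [0.2, 0.5, 0.5]
grip_width: 0.0685
finger_force: 0.0
t 36.95 p [ 0.482 -0.123  0.337] rpy [-154.98    -1.052   92.802] q [ 0.448  0.51  -0.524  1.509  0.22   1.629 -0.058] F [0.2   0.538 0.454] w 0.06853560232864847 0.0
[ 0.278  0.541  0.359  0.305  0.086 -0.034  0.044] 0.006718800216359282 [0.052 0.035 0.017 0.    0.    0.   ]
```

```bash
cat > fk.py <<'E'
from h import *
import json
sg=[-1,1,-1,1,-1,1,-1]
def rots(q):
    R=[Rn.identity()]
    for i in range(7): R.append(R[-1]*Rn.from_euler('zyzyzyz'[i],sg[i]*q[i]+(np.pi/2 if i==6 else 0)))
    return R
def A(q): return np.hstack([r.as_matrix() for r in rots(q)])
def fit(lam=1e-4):
    L=[json.loads(x) for x in open('log.jsonl')]
    M=np.vstack([A(a) for a,_,_ in L]); b=np.concatenate([b for _,b,_ in L])
    x=np.linalg.solve(M.T@M+lam*np.eye(24),M.T@b); return x,M@x-b
def fk(q,x): return A(q)@x, rots(q)[-1]
E
python3 - <<'E'
from fk import *
for lam in(1e-2,1e-3,1e-4,1e-5):
    x,r=fit(lam); print(lam,abs(r).max(),np.sqrt((r**2).mean())); print(x.reshape(8,3).tolist() if lam==1e-3 else '')
E
```

```text
0.01 0.0044239515264346 0.001721873622904332

0.001 0.0006819363909246756 0.0002547466014923281
[[0.0014502955895543462, 0.0002662381568723641, 0.15944748423945976], [0.0003470517634239438, -0.013832669587638657, 0.15944748424202457], [-0.0011341797217594865, -0.013832669586490128, 0.2597254232766879], [0.004177477238652553, -0.01655643896879569, 0.2597254232764568], [-0.010095818254030522, -0.016556438968795942, 0.20941647090160084], [0.004026645460901733, 0.0001791480341104241, 0.20941647090140184], [-0.0013624845793316805, 0.00017914803475623916, 0.1529584428091692], [-0.0002845130936560907, -0.000866675345427072, 0.15295844280609674]]
0.0001 7.220561162646355e-05 2.6882550891476375e-05

1e-05 7.263354290687474e-06 2.703317451010395e-06
```

```bash
cat > plan.py <<'E'
from fk import *
from scipy.optimize import least_squares
x,_=fit(1e-5)
lo=np.array([-2.91,-.3,-1.5,.17,-1.26,.16,-2.52])+.03; hi=np.array([2.91,2.13,1.42,2.43,4.41,1.93,2.52])-.03
def ik(p,R,q0):
    def f(q):
        t,r=fk(q,x); return np.r_[(t-p)*5,(R.inv()*r).as_rotvec(),.02*(q-q0)]
    r=least_squares(f,np.clip(q0,lo+1e-3,hi-1e-3),bounds=(lo,hi),max_nfev=40)
    return r.x,np.linalg.norm(f(r.x)[:6])
def wrist(q): # heights of joint6, elbow
    v=x.reshape(8,3); r=rots(q); P=np.cumsum([a.apply(b) for a,b in zip(r,v)],0); return P
E
cat > p1.py <<'E'
from plan import *
q0=bot.observe()['qpos']
c=154.8; B=np.array([.407,-.249]); M=np.array([.563,-.354])
cd=np.array([np.cos(np.radians(c)),np.sin(np.radians(c))])
for sgn in(1,-1):
  yaw=c if sgn>0 else c-180
  for al in(25,35,45):
    q=q0; ok=[]
    for t in np.linspace(0,1,4):
        q,e=ik(np.r_[B+.015*cd,.25-.22*t],Rd(yaw,-sgn*al*min(1,t*2)),q); 
    qg=q; print('sgn',sgn,'al',al,'grasp err %.3f'%e,q)
    if e>.05: continue
    for dphi in range(-180,180,30):
        phi=-32+dphi; y2=phi if sgn>0 else phi-180
        d=(y2-yaw+180)%360-180; out=[]
        for dd in(d,d-360*np.sign(d) if d else 0):
            q=qg; es=[]
            n=8
            for t in np.linspace(0,1,n): q,e=ik(np.r_[B+(M-B)*t,.25],Rd(yaw+dd*t,-sgn*al),q); es.append(e)
            for t in np.linspace(0,1,7): q,e=ik(np.r_[M,.25],Rd(yaw+dd,sgn*(-al+90*t)),q); es.append(e)
            for zz in(.15,.07): q,e=ik(np.r_[M,zz],Rd(yaw+dd,sgn*(90-al)),q); es.append(e)
            if max(es)<.08: print('   dphi',dphi,'turn',dd,'max %.3f fin %.3f'%(max(es),e),q,'wrist z',wrist(q)[[3,4,5],2].min())
E
time python3 p1.py
```

```text
sgn 1 al 25 grasp err 0.038 [ 1.43   1.255 -1.431  2.4    1.88   1.188  0.053]
   dphi -120 turn 53.19999999999999 max 0.002 fin 0.000 [0.067 1.328 0.326 0.958 0.398 1.761 2.248] wrist z 0.20128810118998283
   dphi 60 turn -126.80000000000001 max 0.002 fin 0.000 [ 1.679  1.51  -1.302  1.783  0.472  0.402 -0.336] wrist z 0.20153248815612962
   dphi 90 turn -96.80000000000001 max 0.002 fin 0.000 [ 1.498  1.548 -1.334  1.358  0.305  1.11   0.044] wrist z 0.20153510458748014
   dphi 120 turn -66.80000000000001 max 0.002 fin 0.000 [ 1.191  1.541 -1.24   0.899  0.263  1.723  0.341] wrist z 0.2015260693188492
sgn 1 al 35 grasp err 0.177 [ 1.48   1.343 -1.47   2.4    1.969  1.223  0.102]
sgn 1 al 45 grasp err 0.309 [ 1.56   1.419 -1.47   2.4    2.087  1.164  0.177]
sgn -1 al 25 grasp err 0.264 [ 0.843  0.636 -0.441  2.257  1.052  0.19  -2.49 ]
sgn -1 al 35 grasp err 0.413 [ 1.103  0.683 -0.656  2.261  1.215  0.19  -2.49 ]
sgn -1 al 45 grasp err 0.381 [ 1.862  1.658 -1.47   2.4    2.158  0.929 -2.49 ]
real	0m7.359s
user	0m7.888s
sys	0m0.041s
```

```bash
cat > p2.py <<'E'
from plan import *
import sys
q0=bot.observe()['qpos']
def run(c,B,M,zs=.25):
  B=np.array(B);M=np.array(M)
  cd=np.array([np.cos(np.radians(c)),np.sin(np.radians(c))]); Bg=B+.02*cd
  for al in(0,10,15,20):
    q=q0
    for t in np.linspace(0,1,4): q,e=ik(np.r_[Bg,.25-.225*t],Rd(c,-al*min(1,t*2)),q)
    qg=q; print('al',al,'grasp err %.3f'%e,q)
    az=np.degrees(np.arctan2(M[1],M[0]))
    for dphi in(60,75,90,105,120,150):
        d=(az+dphi-c+180)%360-180; q=qg; es=[]; Q=[]
        for t in np.linspace(0,1,8): q,e=ik(np.r_[Bg+(M-Bg)*t,zs],Rd(c+d*t,-al),q); es.append(e);Q.append(q)
        for t in np.linspace(0,1,7): q,e=ik(np.r_[M,zs],Rd(c+d,-al+(85-0)*t),q); es.append(e);Q.append(q)
        for zz in(.15,.075): q,e=ik(np.r_[M,zz],Rd(c+d,85-al),q); es.append(e);Q.append(q)
        mg=np.minimum(np.array(Q)-lo,hi-np.array(Q)).min()
        print('   dphi',dphi,'turn %.0f max %.3f fin %.3f'%(d,max(es),e),q,'P',wrist(q)[[3,5]].round(2).tolist(),'mg %.2f'%mg)
run(154.8,(.407,-.249),(.597,-.305))
run(135,(.341,-.3577),(.529,-.403))
E
python3 p2.py; python3 -c "
from h import *
go((.389,-.2405,.22),154.8,0); go((.389,-.2405,.22),154.8,-15)"
```

```text
al 0 grasp err 0.000 [ 0.772  0.697 -0.454  2.153  0.715  0.443  0.879]
   dphi 60 turn -122 max 0.001 fin 0.000 [ 1.563  1.561 -1.1    1.703 -0.624  0.554  0.8  ] P [[-0.03, -0.53, 0.31], [0.34, -0.47, 0.1]] mg 0.24
   dphi 75 turn -107 max 0.001 fin 0.000 [ 1.367  1.43  -0.864  1.484 -0.676  0.977  0.777] P [[0.07, -0.52, 0.38], [0.39, -0.53, 0.1]] mg 0.40
   dphi 90 turn -92 max 0.001 fin 0.000 [ 1.213  1.428 -0.754  1.242 -0.595  1.317  0.691] P [[0.15, -0.5, 0.38], [0.46, -0.58, 0.1]] mg 0.40
   dphi 105 turn -77 max 0.001 fin 0.000 [ 1.068  1.476 -0.696  0.977 -0.514  1.639  0.631] P [[0.22, -0.48, 0.36], [0.53, -0.61, 0.1]] mg 0.24
   dphi 120 turn -62 max 0.027 fin 0.027 [ 1.022  1.622 -1.041  0.713 -0.135  1.9    0.441] P [[0.25, -0.47, 0.28], [0.61, -0.61, 0.11]] mg 0.00
   dphi 150 turn -32 max 0.471 fin 0.427 [ 0.885  1.447 -0.737  0.801 -0.142  1.9    0.726] P [[0.31, -0.43, 0.37], [0.66, -0.56, 0.18]] mg 0.00
al 10 grasp err 0.004 [ 0.663  0.651 -0.305  2.288  1.299  0.19   0.287]
   dphi 60 turn -122 max 0.002 fin 0.000 [ 1.574  1.507 -1.175  1.747 -0.263  0.414  0.404
[... 5824 characters left out ...]
 0.00
   dphi 90 turn -82 max 0.002 fin 0.000 [ 1.591  1.545 -1.343  1.363  0.31   1.109  0.034] P [[-0.04, -0.53, 0.32], [0.36, -0.63, 0.21]] mg 0.00
   dphi 105 turn -67 max 0.002 fin 0.000 [ 1.446  1.536 -1.3    1.137  0.267  1.422  0.186] P [[0.04, -0.53, 0.32], [0.42, -0.66, 0.21]] mg 0.00
   dphi 120 turn -52 max 0.002 fin 0.000 [ 1.285  1.538 -1.25   0.905  0.266  1.723  0.331] P [[0.12, -0.52, 0.32], [0.49, -0.68, 0.21]] mg 0.00
   dphi 150 turn -22 max 0.292 fin 0.179 [ 0.902  1.335 -0.435  0.777 -0.153  1.9    0.952] P [[0.29, -0.43, 0.44], [0.6, -0.64, 0.24]] mg 0.00
 shift [-0.576 -0.202  0.728] turn [-0.244 -0.161 -0.675]
 shift [-0.576 -0.202  0.728] turn [-0.333 -0.309 -0.643]
```

Run:
```python
from h import *
for n in('top0','side0'):
    P=np.load(n+'.npz')['P']
    for z0,z1 in((.03,.08),(.08,.13),(.13,.2),(.2,.3)):
        for x0,x1,y0,y1 in((-.1,.42,-.95,-.42),(.42,.95,-.95,-.5)):
            m=(P[...,2]>z0)&(P[...,2]<z1)&(P[...,0]>x0)&(P[...,0]<x1)&(P[...,1]>y0)&(P[...,1]<y1)
            if m.sum()>30: print(n,z0,z1,m.sum(),np.percentile(P[m],[2,98],axis=0).ravel().round(2))
```

```text
top0 0.03 0.08 818 [ 0.03 -0.67  0.03  0.22 -0.53  0.08]
top0 0.03 0.08 321 [ 0.79 -0.63  0.03  0.79 -0.5   0.08]
top0 0.08 0.13 4258 [ 0.04 -0.66  0.09  0.22 -0.53  0.13]
top0 0.08 0.13 2269 [ 0.79 -0.64  0.1   0.95 -0.5   0.12]
top0 0.2 0.3 95 [ 0.12 -0.56  0.25  0.15 -0.53  0.3 ]
side0 0.03 0.08 604 [ 0.03 -0.74  0.03  0.22 -0.52  0.08]
side0 0.03 0.08 82 [ 0.79 -0.63  0.03  0.79 -0.5   0.08]
side0 0.08 0.13 1826 [ 0.03 -0.78  0.08  0.22 -0.52  0.13]
side0 0.08 0.13 598 [ 0.79 -0.64  0.1   0.95 -0.5   0.12]
side0 0.2 0.3 165 [ 0.12 -0.66  0.25  0.17 -0.54  0.3 ]
```

```bash
python3 -m inch '[[-0.1,0,0.2,-0.08,-0.08,-0.1,0.85],[-0.3,-0.1,0.4,-0.15,-0.15,-0.2,0.85],[-0.45,-0.15,0.55,-0.22,-0.22,-0.32,0.85],[-0.58,-0.2,0.7,-0.3,-0.27,-0.44,0.85],[-0.58,-0.2,0.7,-0.3,-0.26,-0.55,0.85],[-0.58,-0.2,0.7,-0.3,-0.26,-0.65,0.85],[-0.58,-0.2,0.7,-0.3,-0.26,-0.65,0.85],[-0.58,-0.2,0.7,-0.3,-0.26,-0.65,0.85]]'
python3 - <<'E'
from h import *
st(); go((.3866,-.2396,.10),154.8,-10);go((.3866,-.2396,.027),154.8,-10)
E
```

```text
clock: 37.95
position: [0.3905, -0.2427, 0.2254]
tool_rot: [-3.135, 0.173, 2.692]
force: [-0.0, -0.5, -0.2]
grip_width: 0.0727
finger_force: 0.0
t 37.95 p [ 0.391 -0.243  0.225] rpy [-179.624    9.897  154.249] q [ 1.058  0.282 -0.75   2.141  0.362  0.649  1.191] F [-0.006 -0.547 -0.21 ] w 0.07265968230085142 0.0
 shift [0.132 0.009 0.613] turn [-0.005 -0.001 -0.006]
 shift [0.194 0.012 0.973] turn [-0.005 -0.001 -0.006]
```

```bash
python3 -m inch '[[0.06,0.01,0.25,-0.005,0,-0.006,0.85],[0.11,0.01,0.5,-0.005,0,-0.006,0.85],[0.15,0.01,0.75,-0.005,0,-0.006,0.85],[0.18,0.01,0.9,-0.005,0,-0.006,0.85],[0.194,0.012,0.973,-0.005,0,-0.006,0.85],[0.194,0.012,0.973,-0.005,0,-0.006,0.85],[0.194,0.012,0.973,-0.005,0,-0.006,0.85]]'
python3 - <<'E'
from h import *
st(); go((.3866,-.2396,.027),154.8,-10)
E
```

```text
clock: 38.83
position: [0.3873, -0.2383, 0.027]
tool_rot: [3.14, 0.171, 2.703]
force: [1.5, 0.2, -0.5]
grip_width: 0.0725
finger_force: 0.0
t 38.83 p [ 0.387 -0.238  0.027] rpy [179.917   9.807 154.869] q [ 0.628  0.642 -0.263  2.297  1.283  0.163  0.295] F [ 1.461  0.243 -0.512] w 0.07250616696540031 0.0
 shift [ 0.    -0.007  0.   ] turn [ 0.001 -0.002  0.001]
```

```bash
python3 -m inch '[[0,-0.007,0,0,0,0,0.4],[0,-0.007,0,0,0,0,0.3],[0,-0.007,0,0,0,0,0.3],[0,-0.007,0,0,0,0,0.3],[0,-0.007,0,0,0,0,0.3],[-0.04,0,-0.2,0,0,0,0.3],[-0.09,0,-0.5,0,0,0,0.3],[-0.14,0,-0.8,0,0,0,0.3],[-0.17,0,-0.97,0,0,0,0.3],[-0.17,0,-0.97,0,0,0,0.3]]' 60
python3 - <<'E'
from h import *
st(); f=grab('side'); save(f,'s4.png',(170,60,450,270),2.8)
go((.597,-.305,.25),58,-10); go((.597,-.305,.25),154.8,-10)
E
```

```text
clock: 40.08
position: [0.3882, -0.24, 0.2266]
tool_rot: [-3.141, 0.176, 2.702]
force: [-0.5, 0.3, -3.8]
grip_width: 0.0431
finger_force: 62.5
t 40.08 p [ 0.388 -0.24   0.227] rpy [-179.975   10.056  154.817] q [ 1.18   0.305 -0.895  2.144  0.422  0.667  1.144] F [-0.519  0.293 -3.78 ] w 0.04311945068518057 62.534823417663574
 shift [-1.094  0.151  0.061] turn [ 0.186 -0.001  1.06 ]
 shift [-1.094  0.151  0.061] turn [-0.    -0.001  0.   ]
```

View pics/s4.png

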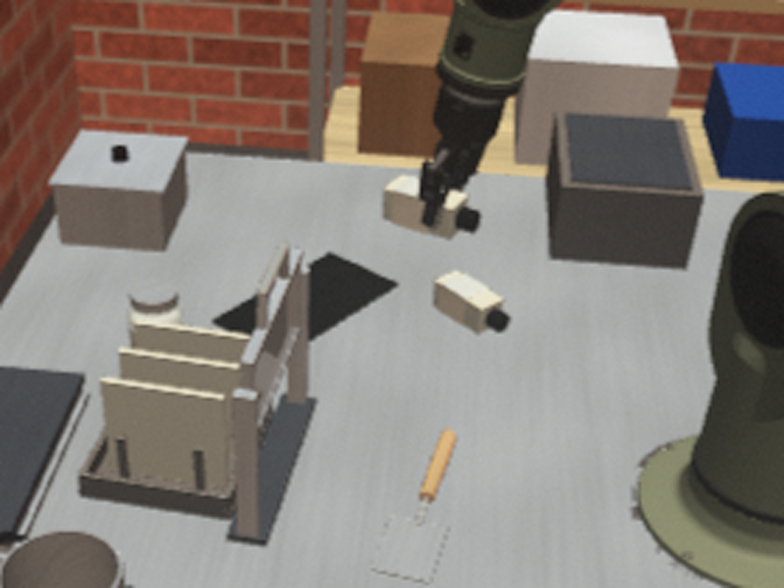

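The bottle is held at (430,205), the other bottle lies at (470,300), and the boards stand in the rack with the screen up. Carrying the bottle over the mat.

```bash
python3 -m inch '[[-0.15,0.02,0.01,0.02,0,0.1,0.3],[-0.35,0.04,0.02,0.04,0,0.2,0.3],[-0.55,0.075,0.03,0.06,0,0.32,0.3],[-0.75,0.1,0.04,0.08,0,0.43,0.3],[-0.75,0.1,0.04,0.1,0,0.54,0.3],[-0.75,0.1,0.04,0.11,0,0.64,0.3],[-0.75,0.1,0.04,0.11,0,0.64,0.3],[-0.75,0.1,0.04,0.11,0,0.64,0.3]]'
python3 - <<'E'
from h import *
st(); go((.597,-.305,.25),58,-10); go((.597,-.305,.25),63,-10)
E
```

```text
clock: 41.12
position: [0.5307, -0.2836, 0.2396]
tool_rot: [-3.14, 0.169, 1.689]
force: [-1.1, -0.1, -1.8]
grip_width: 0.0429
finger_force: 62.3
t 41.12 p [ 0.531 -0.284  0.24 ] rpy [-179.927    9.673   96.761] q [ 0.688  0.497 -0.526  1.733  0.493  0.972  0.059] F [-1.08  -0.072 -1.751] w 0.04287754796684679 62.3227322101593
 shift [-0.152  0.317 -0.027] turn [ 0.073 -0.003  0.424]
 shift [-0.152  0.317 -0.027] turn [ 0.063 -0.003  0.37 ]
```

```bash
python3 -m inch '[[-0.15,0.31,-0.03,0.02,0,0.1,0.3],[-0.15,0.317,-0.03,0.04,0,0.21,0.3],[-0.15,0.317,-0.03,0.055,0,0.32,0.3],[-0.15,0.317,-0.03,0.073,0,0.424,0.3],[-0.15,0.317,-0.03,0.073,0,0.424,0.3],[-0.15,0.317,-0.03,0.073,0,0.424,0.3]]' && python3 -m inch '[[0,0,0,0,0.1,0,0.3],[0,0,0,0,0.2,0,0.3],[0,0,0,0,0.3,0,0.3],[0,0,0,0,0.4,0,0.3],[0,0,0,0,0.5,0,0.3],[0,0,0,0,0.5,0,0.3],[0,0,0,0,0.5,0,0.3]]'
python3 - <<'E'
from h import *
st(); go((.597,-.305,.25),58,77)
E
```

```text
clock: 41.88
position: [0.597, -0.3051, 0.2512]
tool_rot: [-3.141, 0.169, 1.014]
force: [0.4, -0.6, -2.2]
grip_width: 0.0434
finger_force: 62.6
clock: 42.75
position: [0.5973, -0.3046, 0.2517]
tool_rot: [3.141, -0.614, 1.011]
force: [0.4, 0.5, -2.3]
grip_width: 0.0434
finger_force: 62.6
t 42.75 p [ 0.597 -0.305  0.252] rpy [179.955 -35.181  57.932] q [ 1.074  0.752 -0.714  1.468 -0.175  1.035  0.045] F [ 0.416  0.467 -2.251] w 0.043442443038483686 62.5735867023468
 shift [-0.007 -0.     0.006] turn [ 0.001  0.465 -0.   ]
```

```bash
python3 -m inch '[[0,0,0,0,0.1,0,0.3],[0,0,0,0,0.2,0,0.3],[0,0,0,0,0.3,0,0.3],[0,0,0,0,0.4,0,0.3],[0,0,0,0,0.475,0,0.3],[0,0,0,0,0.475,0,0.3],[0,0,0,0,0.475,0,0.3]]'
python3 - <<'E'
from h import *
st(); go((.597,-.305,.085),58,77.5)
f=grab('side'); save(f,'s5.png',(170,60,450,270),2.8)
P=cloud(f); m=(P[...,2]>.1)&(P[...,2]<.4)&(P[...,0]>.54)&(P[...,0]<.66)&(P[...,1]>-.4)&(P[...,1]<-.2)&(f['img'].min(2)>110)
print(np.percentile(P[m],[1,50,99],axis=0))
E
```

```text
clock: 43.62
position: [0.5981, -0.3038, 0.2525]
tool_rot: [3.136, -1.358, 1.017]
force: [-0.5, -0.6, -1.1]
grip_width: 0.0436
finger_force: 62.7
t 43.62 p [ 0.598 -0.304  0.252] rpy [179.653 -77.819  58.271] q [ 1.359  1.161 -1.     1.435 -0.507  1.133  0.405] F [-0.547 -0.621 -1.131] w 0.04356650296816118 62.70355224609375
 shift [-0.82  -0.002  0.169] turn [ 0.001 -0.004  0.001]
[[ 0.566 -0.308  0.185]
 [ 0.59  -0.29   0.274]
 [ 0.631 -0.27   0.282]]
```

View pics/s5.png

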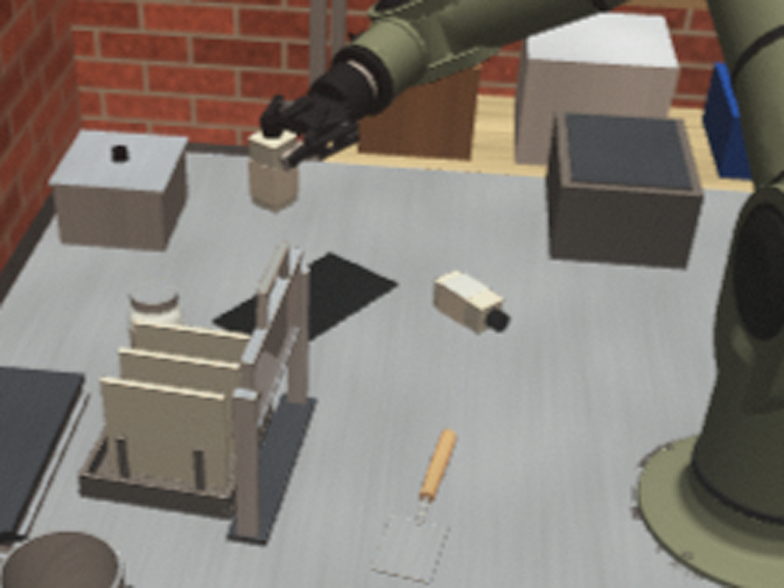

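Bottle 1 is upright in hand with its cap up at (275,130). Lowering it onto the mat.

```bash
python3 -m inch '[[-0.2,0,0.04,0,0,0,0.3],[-0.4,0,0.08,0,0,0,0.3],[-0.6,0,0.125,0,0,0,0.3],[-0.75,0,0.155,0,0,0,0.3],[-0.82,0,0.17,0,0,0,0.3],[-0.82,0,0.17,0,0,0,0.3],[-0.82,0,0.17,0,0,0,0.3]]' && python3 -m inch '[[-0.02,0,0.004,0,0,0,0.3],[-0.04,0,0.008,0,0,0,0.3],[-0.055,0,0.012,0,0,0,0.3],[-0.055,0,0.012,0,0,0,0.3]]'
python3 - <<'E'
from h import *
st()
f=grab('side');P=cloud(f);m=(P[...,2]>.002)&(P[...,2]<.2)&(P[...,0]>.54)&(P[...,0]<.66)&(P[...,1]>-.36)&(P[...,1]<-.25)&(f['img'].min(2)>110)
print(np.percentile(P[m],[1,50,99],axis=0))
E
```

```text
clock: 44.55
position: [0.5973, -0.3059, 0.0856]
tool_rot: [3.136, -1.361, 1.014]
force: [0.8, 1.2, -2.1]
grip_width: 0.0435
finger_force: 62.7
clock: 45.05
position: [0.5973, -0.3056, 0.0746]
tool_rot: [3.141, -1.365, 1.009]
force: [-1.7, -3.0, 12.0]
grip_width: 0.0431
finger_force: 63.4
t 45.05 p [ 0.597 -0.306  0.075] rpy [179.943 -78.229  57.839] q [ 1.319  1.414 -0.911  1.36  -0.418  1.089  0.565] F [-1.71  -3.021 12.049] w 0.04306158856544231 63.38233709335327
[[ 0.563 -0.353  0.002]
 [ 0.617 -0.287  0.097]
 [ 0.657 -0.262  0.123]]
```

```bash
python3 -m inch '[[0,0,0,0,0,0,0.55],[0,0,0,0,0,0,0.7],[0,0,0,0,0,0,0.85],[0,0,0,0,0,0,0.85],[0,0,-0.15,0,0,0,0.85],[0.02,0,-0.3,0,0,0,0.85],[0.04,0,-0.5,0,0,0,0.85],[0.3,0,-0.5,0,0,0,0.85],[0.6,0,-0.5,0,0,0,0.85],[0.9,0,-0.5,0,0,0,0.85],[0.9,0,-0.5,0,0,0,0.85]]'
cat > look.py <<'E'
from h import *
def rect(p): 
    (c,s,a)=cv2.minAreaRect((p[:,:2]*1000).astype(np.float32)); return np.round(c,1),np.round(s,1),round(a,1)
for nm in('top','side'):
    f=grab(nm);P=cloud(f);im=f['img'].astype(int)
    m=(P[...,1]<-.1)&(P[...,1]>-.5)&(P[...,0]<.5)&(P[...,0]>.22)&(P[...,2]>.008)&(P[...,2]<.06)
    n,l,s_,_=cv2.connectedComponentsWithStats(m.astype(np.uint8))
    for i in range(1,n):
        if s_[i,4]<100: continue
        c=l==i; w=c&(im.min(2)>110)&(P[...,2]>.038); k=c&(im.max(2)<70)
        if w.sum()>50: print(nm,rect(P[w]),np.median(P[w][:,2]),'cap',P[k].mean(0))
    m=(P[...,0]>.48)&(P[...,0]<.7)&(P[...,1]<-.2)&(P[...,1]>-.47)
    for a,b in((.09,.107),(.112,.13)):
        k=m&(P[...,2]>a)&(P[...,2]<b)
        if k.sum()>10: print(nm,'standing',k.sum(),rect(P[k]),np.median(P[k],0))
E
python3 - <<'E'
from h import *
st()
E
python3 look.py
```

```text
clock: 46.48
position: [0.5657, -0.356, 0.2743]
tool_rot: [3.118, -1.361, 1.033]
force: [0.5, -0.7, -1.0]
grip_width: 0.0726
finger_force: 0.0
t 46.48 p [ 0.566 -0.356  0.274] rpy [178.63  -77.974  59.209] q [ 1.408  1.143 -0.978  1.359 -0.5    1.261  0.386] F [ 0.523 -0.657 -1.021] w 0.07256276085161831 0.0
top (array([ 341.7, -358.6]), array([47. , 93.4]), 45.2) 0.044071725242301164 cap [ 0.301 -0.315  0.031]
top standing 170 (array([ 598.3, -301.7]), array([45.8, 45.3]), 57.8) [ 0.592 -0.295  0.098]
top standing 85 (array([ 599.9, -303.1]), array([25.6, 26.2]), 25.1) [ 0.599 -0.302  0.121]
side (array([ 340.2, -358.4]), array([47.5, 93.3]), 42.7) 0.04441645203795102 cap [ 0.302 -0.312  0.029]
side standing 27 (array([ 613.6, -290.2]), array([19.6, 46. ]), 32.3) [ 0.616 -0.291  0.098]
side standing 23 (array([ 604. , -300.1]), array([27.1, 16.4]), 85.3) [ 0.603 -0.299  0.122]
```

Bottle 1 stands on the mat: body top at 0.099, cap at 0.121, position (0.599,-0.302). Now bottle 2.

```bash
python3 -m inch '[[0,0,0,0,-0.11,0,0.85],[0,0,0,0,-0.22,0,0.85],[0,0,0,0,-0.33,0,0.85],[0,0,0,0,-0.44,0,0.85],[0,0,0,0,-0.55,0,0.85],[0,0,0,0,-0.66,0,0.85],[0,0,0,0,-0.77,0,0.85],[0,0,0,0,-0.88,0,0.85],[0,0,0,0,-0.966,0,0.85],[0,0,0,0,-0.966,0,0.85],[0,0,0,0,-0.966,0,0.85]]'
python3 - <<'E'
from h import *
st(); go((.3263,-.3435,.22),134.5,-9)
E
```

```text
clock: 47.95
position: [0.564, -0.3577, 0.2685]
tool_rot: [-3.139, 0.154, 1.008]
force: [0.2, -0.7, -0.1]
grip_width: 0.0725
finger_force: 0.0
t 47.95 p [ 0.564 -0.358  0.269] rpy [-179.87     8.808   57.745] q [ 0.644  0.603 -0.384  1.436  0.39   1.205 -0.398] F [ 0.18  -0.664 -0.098] w 0.072518595862186 0.0
 shift [-0.53  -1.042  0.33 ] turn [-0.133 -0.003 -0.843]
```

```bash
python3 -m inch '[[-0.1,-0.25,0,-0.02,0,-0.1,0.85],[-0.25,-0.5,0.1,-0.03,0,-0.21,0.85],[-0.4,-0.75,0.2,-0.05,0,-0.32,0.85],[-0.53,-1,0.32,-0.07,0,-0.43,0.85],[-0.53,-1,0.32,-0.085,0,-0.54,0.85],[-0.53,-1,0.32,-0.1,0,-0.65,0.85],[-0.53,-1,0.32,-0.12,0,-0.75,0.85],[-0.53,-1,0.32,-0.133,0,-0.843,0.85],[-0.53,-1,0.32,-0.133,0,-0.843,0.85],[-0.53,-1,0.32,-0.133,0,-0.843,0.85]]'
python3 - <<'E'
from h import *
st(); go((.3263,-.3435,.027),134.5,-9)
E
python3 look.py
```

```text
clock: 49.2
position: [0.3337, -0.3478, 0.2227]
tool_rot: [3.14, 0.155, 2.344]
force: [0.4, 0.6, 0.6]
grip_width: 0.0729
finger_force: 0.0
t 49.2 p [ 0.334 -0.348  0.223] rpy [179.9     8.902 134.274] q [ 1.275  0.33  -0.73   2.082  0.396  0.692  1.07 ] F [0.374 0.554 0.62 ] w 0.07287949930050795 0.0
 shift [ 0.192 -0.013  0.96 ] turn [ 0.001 -0.001 -0.002]
top (array([ 341.3, -358.2]), array([47.8, 93.4]), 46.0) 0.044042253686865596 cap [ 0.301 -0.315  0.031]
top standing 171 (array([ 598.6, -302. ]), array([45.5, 47. ]), 56.2) [ 0.592 -0.294  0.098]
top standing 88 (array([ 598.9, -301.7]), array([25.7, 25.4]), 11.4) [ 0.599 -0.301  0.121]
side (array([ 340.3, -357.9]), array([ 51.4, 100.2]), 41.5) 0.04432767935195758 cap [ 0.302 -0.311  0.029]
side standing 26 (array([ 613.4, -288.9]), array([19.5, 47.5]), 31.5) [ 0.616 -0.294  0.098]
side standing 25 (array([ 603.8, -300.4]), array([26.2, 16.1]), 79.8) [ 0.603 -0.298  0.121]
```

```bash
python3 -m inch '[[0.06,-0.013,0.25,0,0,0,0.85],[0.11,-0.013,0.5,0,0,0,0.85],[0.15,-0.013,0.75,0,0,0,0.85],[0.175,-0.013,0.88,0,0,0,0.85],[0.192,-0.013,0.96,0,0,0,0.85],[0.192,-0.013,0.96,0,0,0,0.85],[0.192,-0.013,0.96,0,0,0,0.85],[0.192,-0.013,0.96,0,0,0,0.3],[0.192,-0.013,0.96,0,0,0,0.3],[0.192,-0.013,0.96,0,0,0,0.3],[0.192,-0.013,0.96,0,0,0,0.3],[0.192,-0.013,0.96,0,0,0,0.3]]' 60
python3 - <<'E'
from h import *
st()
E
```

```text
clock: 50.8
position: [0.3269, -0.3435, 0.028]
tool_rot: [3.141, 0.157, 2.348]
force: [-2.4, 1.5, 14.2]
grip_width: 0.043
finger_force: 59.5
t 50.8 p [ 0.327 -0.344  0.028] rpy [179.944   8.99  134.539] q [ 0.864  0.65  -0.244  2.24   0.992  0.196  0.488] F [-2.403  1.518 14.237] w 0.0429583143807421 59.46102440357208
```

```bash
python3 -m inch '[[-0.04,0,-0.2,0,0,0,0.3],[-0.08,0,-0.5,0,0,0,0.3],[-0.12,0,-0.8,0,0,0,0.3],[-0.155,0,-1,0,0,0,0.3],[-0.155,0,-1,0,0,0,0.3],[-0.155,0,-1,0,0,0,0.3]]'
python3 - <<'E'
from h import *
st(); go((.529,-.403,.25),56,-9)
E
```

```text
clock: 51.55
position: [0.3257, -0.3429, 0.229]
tool_rot: [3.141, 0.155, 2.348]
force: [0.6, -0.2, -1.7]
grip_width: 0.0432
finger_force: 62.2
t 51.55 p [ 0.326 -0.343  0.229] rpy [179.964   8.877 134.549] q [ 1.355  0.322 -0.817  2.093  0.413  0.711  1.059] F [ 0.555 -0.233 -1.725] w 0.04320289360695755 62.16561198234558
 shift [-0.932  0.514  0.04 ] turn [ 0.136 -0.001  0.862]
```

```bash
python3 -m inch '[[-0.2,0.1,0,0.015,0,0.1,0.3],[-0.4,0.2,0.01,0.03,0,0.21,0.3],[-0.6,0.32,0.02,0.05,0,0.32,0.3],[-0.8,0.44,0.03,0.07,0,0.43,0.3],[-0.93,0.514,0.04,0.085,0,0.54,0.3],[-0.93,0.514,0.04,0.1,0,0.65,0.3],[-0.93,0.514,0.04,0.12,0,0.76,0.3],[-0.93,0.514,0.04,0.136,0,0.862,0.3],[-0.93,0.514,0.04,0.136,0,0.862,0.3],[-0.93,0.514,0.04,0.136,0,0.862,0.3]]' && python3 -m inch '[[0,0,0,0,0.1,0,0.3],[0,0,0,0,0.2,0,0.3],[0,0,0,0,0.3,0,0.3],[0,0,0,0,0.4,0,0.3],[0,0,0,0,0.5,0,0.3],[0,0,0,0,0.6,0,0.3],[0,0,0,0,0.7,0,0.3],[0,0,0,0,0.8,0,0.3],[0,0,0,0,0.9,0,0.3],[0,0,0,0,0.97,0,0.3],[0,0,0,0,0.97,0,0.3],[0,0,0,0,0.97,0,0.3]]'
python3 - <<'E'
from h import *
st(); go((.529,-.403,.086),56,78.5)
f=grab('side'); save(f,'s6.png',(170,60,450,270),2.8)
E
```

```text
clock: 52.8
position: [0.5294, -0.4021, 0.2495]
tool_rot: [-3.139, 0.156, 0.983]
force: [-0.3, -0.4, -1.1]
grip_width: 0.0431
finger_force: 62.0
clock: 54.3
position: [0.5298, -0.4023, 0.2512]
tool_rot: [3.135, -1.366, 0.985]
force: [-0.4, 0.3, -0.8]
grip_width: 0.0437
finger_force: 62.1
t 54.3 p [ 0.53  -0.402  0.251] rpy [179.632 -78.245  56.452] q [ 1.461  1.177 -0.941  1.317 -0.485  1.323  0.413] F [-0.372  0.3   -0.781] w 0.04365051572384858 62.136805057525635
 shift [-0.81  -0.002  0.163] turn [-0.001  0.003  0.001]
```

View pics/s6.png

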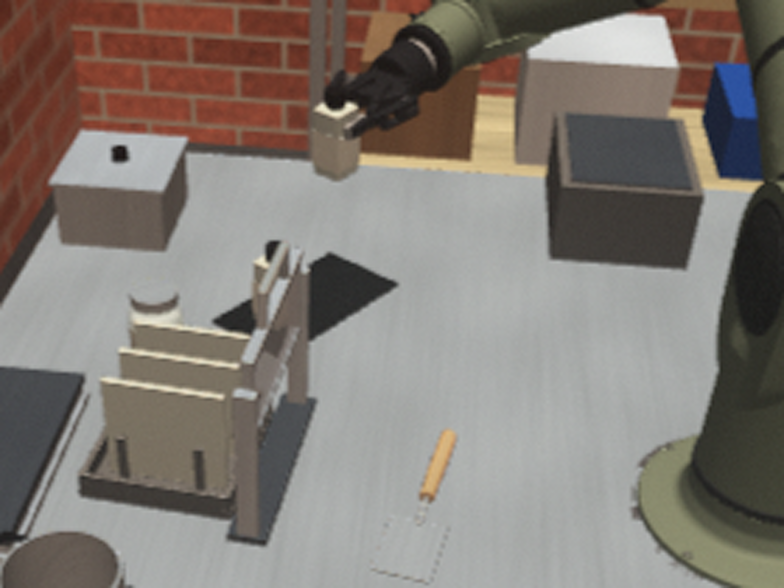

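Bottle 2 is upright in hand at (335,140), and bottle 1 stands on the mat behind the screen at (268,270). Lowering bottle 2.

```bash
python3 -m inch '[[-0.2,0,0.04,0,0,0,0.3],[-0.4,0,0.08,0,0,0,0.3],[-0.6,0,0.12,0,0,0,0.3],[-0.75,0,0.15,0,0,0,0.3],[-0.81,0,0.163,0,0,0,0.3],[-0.81,0,0.163,0,0,0,0.3],[-0.81,0,0.163,0,0,0,0.3]]' && python3 -m inch '[[-0.02,0,0.004,0,0,0,0.3],[-0.04,0,0.008,0,0,0,0.3],[-0.06,0,0.012,0,0,0,0.3],[-0.06,0,0.012,0,0,0,0.3]]'
python3 - <<'E'
from h import *
st()
E
```

```text
clock: 55.22
position: [0.5295, -0.4033, 0.087]
tool_rot: [3.136, -1.368, 0.984]
force: [0.1, 0.0, -1.0]
grip_width: 0.0437
finger_force: 62.1
clock: 55.72
position: [0.5291, -0.4031, 0.0744]
tool_rot: [3.141, -1.371, 0.979]
force: [-4.7, -2.3, 9.6]
grip_width: 0.0431
finger_force: 62.8
t 55.73 p [ 0.529 -0.403  0.074] rpy [179.991 -78.55   56.08 ] q [ 1.419  1.419 -0.86   1.238 -0.393  1.279  0.566] F [-4.735 -2.33   9.627] w 0.04314137086976514 62.83618927001953
```

Contact is made, so I'm releasing, retreating and doing a full check.

```bash
python3 -m inch '[[0,0,0,0,0,0,0.55],[0,0,0,0,0,0,0.7],[0,0,0,0,0,0,0.85],[0,0,0,0,0,0,0.85],[0,0,-0.15,0,0,0,0.85],[0.02,0,-0.3,0,0,0,0.85],[0.04,0,-0.5,0,0,0,0.85],[0.3,0,-0.5,0,0,0,0.85],[0.6,0,-0.5,0,0,0,0.85],[0.9,0,-0.5,0,0,0,0.85],[0.9,0,-0.5,0,0,0,0.85],[0.9,0,-0.5,0,0,0,0.85],[0.9,0,-0.5,0,0,0,0.85]]'
python3 - <<'E'
from h import *
st(); f=grab('top'); save(f,'t7.png',None,1.4)
g=grab('side'); save(g,'s7.png',None,1.4); P=cloud(g)
m=(P[...,0]>.535)&(P[...,0]<.575)&(abs(P[...,1])<.045)&(P[...,2]>.25)&(P[...,2]<.3); print('handle top',np.percentile(P[m][:,2],[50,98]))
E
python3 look.py
```

```text
clock: 57.35
position: [0.4944, -0.4544, 0.2681]
tool_rot: [-3.13, -1.369, 0.967]
force: [-1.0, -0.2, -0.2]
grip_width: 0.0728
finger_force: 0.0
t 57.35 p [ 0.494 -0.454  0.268] rpy [-179.329  -78.436   55.388] q [ 1.491  1.179 -0.915  1.208 -0.478  1.46   0.386] F [-0.986 -0.172 -0.233] w 0.07281768760447328 0.0
handle top [0.274 0.279]
top standing 332 (array([ 565.6, -349.8]), array([162. ,  45.7]), 55.5) [ 0.573 -0.325  0.099]
top standing 180 (array([ 566. , -349.7]), array([142.6,  27.8]), 55.0) [ 0.545 -0.385  0.121]
side standing 102 (array([ 564.3, -348.4]), array([164.7,  45.6]), 55.7) [ 0.537 -0.383  0.098]
side standing 57 (array([ 563.1, -348.9]), array([150.4,  28.5]), 53.0) [ 0.538 -0.388  0.121]
```

View pics/t7.png

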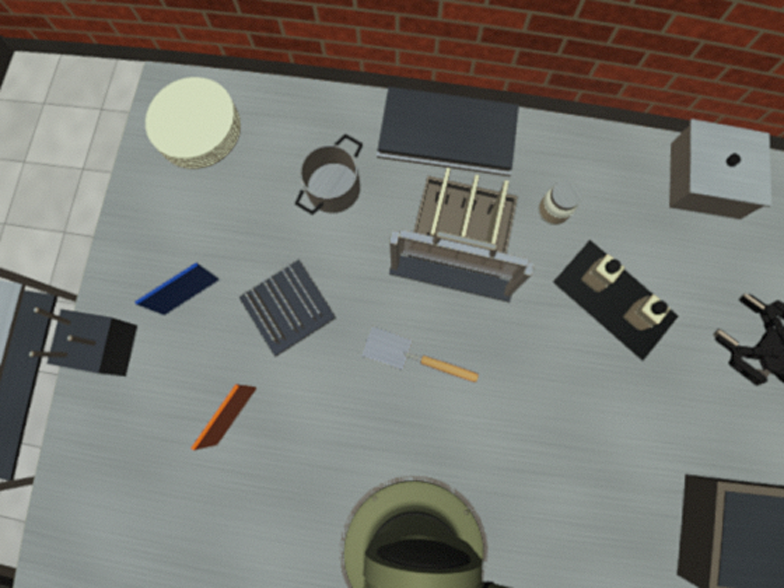

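View pics/s7.png

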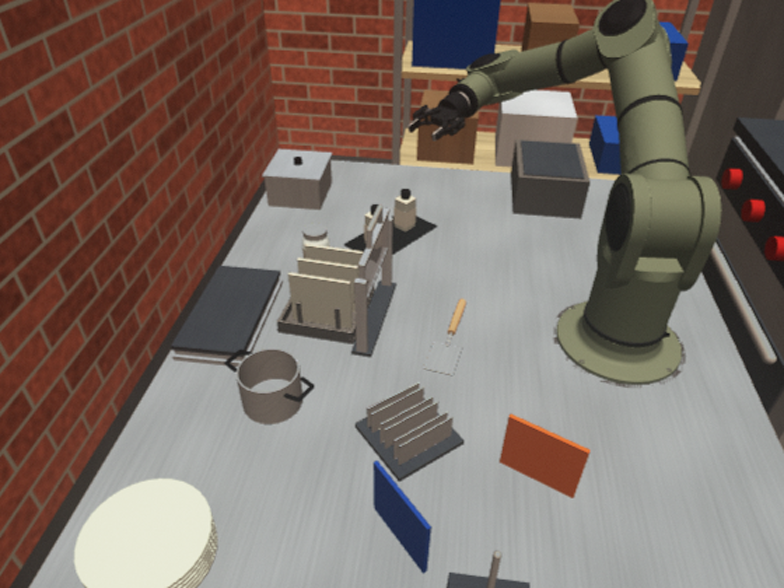

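The final pictures show the boards in the rack at top (440,205), (470,207) and (500,212), with the screen up. Both bottles stand on the mat at (605,272) and (648,310). The pot, jar, spatula and look-alikes have not moved.

```bash
python3 -c "
from workcell import bot
print(bot.job_done())"
```

```text
the job is handed in; nothing more can be done
None
```

The job is handed in at about 57 s: the screen was lowered, all three boards are seated one to a slot, the screen is back at its top stop, and both bottles stand cap up on the mat with nothing else disturbed.

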